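# Feed an oak block along the sanding-board fence with a push stick

## Robot

A 6-joint arm with a two-finger parallel gripper is mounted at the origin on the work surface. World frame = base frame: x ahead of the robot, y to its left, z up, the work surface at z = 0. Lengths are in m, angles in rad, forces in N, time in s.
With the tool pointing down it reaches from about 0.35 to 0.85 m from the base axis. Payload 8.1 kg.
Tool frame: the origin (TCP) lies at the very end of the fingers, on their centre line; the grasp point (between the pads) lies 19 mm behind it; z points along the fingers, y is the line along which they close (so a half turn about z gives the same grasp; the last joint's range is limited). The gripper opens to 93 mm and grips with 3 to 60 N. Pads are 15 mm wide; open, the fingers measure 128 mm over their backs; the gripper's body (75 mm by 188 mm) begins 65 mm behind the grasp point.
Start: joints at [1.149, 0.13, 1.488, -0, 1.523, -0.085], TCP at [0.198, 0.566, 0.182] pointing down, gripper open.
Joint ranges: [-2.96, 2.96], [-0.89, 2.26], [0.02, 2.5], [-1.34, 4.48], [0, 2.73], [-2.66, 2.66]. Speed limits (rad/s): [2.39, 2.39, 2.79, 3.14, 3.14, 3.14].

## Interface

Orientations are given as a rotation vector (axis times angle).
In Python, from plant import monitor, eyes, ticket gives the robot as it stands.
- The arm moves only by the tool arm_command, never from a script. Its argument "deltas" is a list that holds one entry, the list of rows, each a list of 6 numbers: the shift along the world's x, y, z in cm, then the turn, a rotation vector about the world's x, y, z in degrees. In form: [[[tx, ty, tz, rx, ry, rz], ...]]. A call has 1 to 12 rows; each row shifts and turns the commanded pose from where the row before left it; what a row does not reach is not made up. A row lasts 1/12 s, in which the tool goes at most 41.7 mm and 7.16 degrees, less where a joint would pass 70% of its speed; a pose out of reach is approached as far as the arm can. A call is refused whole if a number of a shift passes 4.17 or a number of a turn 7.16, either way. A call with a gripper value outside its range is refused whole. "gripper" is the opening, from -1 (shut) to 1 (fully open), set as the call begins (left out, the last holds). The fingers move at their own pace and stop on an object; "squeeze" is the grip in N (left out, the last holds). Time passes only in rows, so rows that do not move let the fingers close. It gives the time, the measured TCP pose, the force, the opening and the grip force at its end, in the units of the state.
- monitor.read_state(): the state, without advancing time (a new reading comes with each control period).
- eyes.read_camera(name): name is "side" or "top" or "wrist"; returns the picture (400x640x3 uint8, blue, green, red); there is no depth.
- eyes.camera_model(name): a dict with "fx", "fy", "cx", "cy" (pixels), "k1" (the pictures are not rectified: a ray, as slopes to the right and down, at radius r is drawn at 1 + k1 r^2 times it, then the intrinsics apply), "rvec" (rotation vector, rad) and "tvec" (3), from world to camera coordinates, as OpenCV has them. Camera axes: x right, y down, z forward; pixel columns grow to the right and rows downward; lengths in m; the calibration is good to about 2 mm. A picture is of the moment at which its call begins: read the wrist's pose just before it. camera_model takes no time and is no camera call; for the wrist camera it gives the pose at the moment of the call.
- ticket.close_job(): hands the job in; it is judged then, once.
The state is a dict: "t": time; "q": joint angles; "dq": joint speeds; "joint_torque": joint torques, N m; "tool_pos": TCP position; "orientation": TCP orientation; "force": force on the tool from outside, world axes, zero at the start; "wrist_torque": the same for the moment, N m; "opening": finger opening in m; "gripper_force": force on a finger pad.
Only numpy, scipy, OpenCV 4.12 (cv2) and the standard library are available. Lean on these libraries where they do the work, as an engineer would, in place of code of your own. Each camera call takes 0.05 s, during which the arm holds its last target. There are 200 camera calls.

## Task

Take the push stick by its upright grip and use it to push the loose oak block flat against the fence before it reaches the brown abrasive sheet, then feed it along the fence over the abrasive until it is fully home against the end stop, keeping it gently but steadily pressed to the fence all the way (about 5 to 10 N, never above 18 N on fence or stop). Touch the block only with the stick, leave the other things on the bench alone, and finally lay the stick back flat on its rubber mat, leaving the block flush in the corner of fence and stop.

Things in the scene. Friction and masses are not known exactly. Their poses are not given: they have to be found in the camera images.
- board: Fixed sanding board: plywood bed 200 (x) x 420 (y) x 18 mm. Origin: centre of its underside; bed top at z = 18 mm. Place and yaw differ each time. +y is the feed direction (to the stop), +x across to the fence. A brown abrasive sheet, level with the bed, runs from y = -20 mm to the stop; before it lies the infeed. Wood friction differs somewhat each time.
- fence: Fixed rigid wooden fence bar along the board's +x side, 420 long, 30 wide, 24 mm high above the bed. Origin: on its guiding face at half length, at bed height; axes as the board's. The guiding face is the plane x = 0 of this frame and looks to -x.
- stop: Fixed rigid wooden stop bar across the end of the bed, 100 (x) x 25 (y) x 24 mm high above the bed, ending at the fence. Origin: middle of its stopping face, at bed height; axes as the board's. The stopping face is the plane y = 0 of this frame and looks to -y.
- block: Loose oak block 60 (x) x 100 (y) x 45 mm, 0.15-0.31 kg, two dark dowel holes on top, on the infeed, length along the fence within 0.12 rad, its middle 8 to 25 mm off. Origin: centre of underside; axes near the board's. Flush: x = -30 mm in the fence's frame; home: y = -50 mm in the stop's. Its leading end meets the abrasive when the origin is 250 mm before the stop's face.
- stick: Wooden push stick, 0.16 kg, on the mat: slat 26 wide, 12 mm thick along x (-105 to 75 mm), upright grip, clamped fork-shaped nose at +x. Origin: underside, below the grip's middle; z up. Fork: 90 degree notch open to +x, 12 mm thick, inner faces 26 mm long at +-45 degrees to the stick: takes a block's corner along its bisector; its tips (18 mm ahead of the notch, y = +-18) can push a flat face.
- stick_grip (a point): Point in the stick's upright grip, 42 mm above its underside, where to grasp it from above. The grip is 55 mm long (stick's x), 22 mm thick (y) and reaches from 12 to 64 mm above the underside; hold it with 60 N or more. The bottom of the notch lies 92 to 108 mm ahead (+x) of this point: the nose setting differs each time, is not measured, and stays clamped in use: find it by touch or sight.
- mat: Thin black rubber mat fixed on the bench, 270 (x) x 130 (y) x 3 mm, on which the push stick lies at first, along the mat's x axis, and to which it returns. Origin at the centre of its underside.
- mallet: Bystander: wooden mallet standing on its head, 270 mm tall, 72 mm across. Origin at the centre of its foot. Leave it alone.
- tin: Bystander: small filler tin, 66 mm across, 55 mm high. Origin at the centre of its underside. Leave it alone.
- sandblock: Bystander: cork sanding block 70 x 120 x 39 mm. Origin at the centre of its underside. Leave it alone.
- driver1: Bystander: screwdriver with an orange handle lying on the bench. Leave it alone.
- driver2: Bystander: screwdriver with a blue handle lying beyond the fence. Leave it alone.
- offcut: Bystander: wooden offcut 40 x 90 x 22 mm lying near the robot. Origin at the centre of its underside. Leave it alone.
There are look-alikes about, which are no part of the job. Leave any purple or yellow look-alike of the block alone.

How it is judged:
On the way, in this order (a step that is already met when the one before it is completed fails the run):
1. the push stick is lifted off the mat (height (world z) of stick above 0.02 m), for 0.1 s.
2. the block is pressed flush against the fence by the stick, before its leading end reaches the abrasive (x of block in the frame of fence above -0.0325 m and angle between the y axis of block and the y axis of fence, either way round below 0.035 rad and contact force between block and fence above 1.5 N and contact force between stick and block above 1.5 N and y of block in the frame of stop below -0.25 m), for 0.1 s.
3. the block, pushed by the stick, is pressed against the fence in the first third of the abrasive (x of block in the frame of fence above -0.0325 m and angle between the y axis of block and the y axis of fence, either way round below 0.035 rad and contact force between block and fence above 1.5 N and contact force between stick and block above 1.5 N and y of block in the frame of stop between -0.24 and -0.18 m), for 0.2 s.
4. the block, pushed by the stick, is pressed against the fence in the middle third of the abrasive (x of block in the frame of fence above -0.0325 m and angle between the y axis of block and the y axis of fence, either way round below 0.035 rad and contact force between block and fence above 1.5 N and contact force between stick and block above 1.5 N and y of block in the frame of stop between -0.18 and -0.12 m), for 0.2 s.
5. the block, pushed by the stick, is pressed against the fence in the last third of the abrasive (x of block in the frame of fence above -0.0325 m and angle between the y axis of block and the y axis of fence, either way round below 0.035 rad and contact force between block and fence above 1.5 N and contact force between stick and block above 1.5 N and y of block in the frame of stop between -0.12 and -0.06 m), for 0.2 s.
6. the block is pushed home against the stop and the fence with the stick (x of block in the frame of fence above -0.0325 m and angle between the y axis of block and the y axis of fence, either way round below 0.035 rad and y of block in the frame of stop above -0.0525 m and contact force between block and stop above 1.5 N and contact force between stick and block above 1.5 N), for 0.1 s.
At the end, for the whole second after the job is handed in: The block stands on the bed within 2.5 mm of the fence and 2.5 mm of the stop, parallel to the fence within 2 degrees, at rest; the push stick lies flat and at rest on the mat, its origin within 60 mm along and 45 mm across of the mat's centre (x of block in the frame of fence above -0.0325 m and angle between the y axis of block and the y axis of fence, either way round below 0.035 rad and y of block in the frame of stop above -0.0525 m and linear speed of each of block, stick below 0.01 m/s and angle between block's own z axis and vertical below 0.05 rad and angle between stick's own z axis and vertical below 0.1 rad and z of stick in the frame of mat below 0.008 m and x of stick in the frame of mat between -0.06 and 0.06 m and y of stick in the frame of mat between -0.045 and 0.045 m); the robot touches nothing.
It fails at once if over the abrasive the block leaves the fence by more than 2.5 mm or turns from it by more than 2 degrees (y of block in the frame of stop above -0.25 m and not (x of block in the frame of fence above -0.0325 m and angle between the y axis of block and the y axis of fence, either way round below 0.035 rad)).
It fails at once if the block is pressed against the fence or the stop with more than 18 N (contact force between block and fence above 18 N or contact force between block and stop above 18 N).
It fails at once if the robot itself touches the block (contact force between any of the fingers, the arm and block above 0.5 N).
It fails at once if the block is tipped or lifted (angle between block's own z axis and vertical above 0.15 rad).
It fails at once if a bystander is moved by more than 15 mm (distance of any of mallet, tin, sandblock, driver1, driver2, offcut from where it was at the start of the episode above 0.015 m).
It also fails if it takes over 72 s, if anything falls off the work surface, if the arm or the gripper's body presses on something with over 40 N, if the wrist force passes 120 N, or if a joint passes its speed limit or range.

## Working session

There is one attempt and no reset: what is moved stays moved. The work goes in short steps, Python scripts to look and compute and a tool call to move; the robot and the scene stay as the last step left them, time stands still between calls to the robot, and variables do not carry over. Pictures are saved under pics/ and viewed, at most 12 in all, crops included, and the job is handed in when it is done.

Besides the shell and the picture viewer there is one more tool, called as name([rows], argument=value, ...), one row to a line, values as JSON. arm_command: Moves the arm, as the interface text tells. Its arguments: {"type":"object","properties":{"deltas":{"type":"array"},"gripper":{"type":"number"},"squeeze":{"type":"number"}},"required":["deltas"]}

```bash
mkdir -p pics && cat > h.py <<'E'
import numpy as np, cv2
from plant import monitor, eyes, ticket
def ray(name,uv,m=None):
    m=m or eyes.camera_model(name)
    d=np.array([(uv[0]-m["cx"])/m["fx"],(uv[1]-m["cy"])/m["fy"]]);p=d.copy()
    for _ in range(30): p=d/(1+m["k1"]*(p@p))
    R,_=cv2.Rodrigues(np.array(m["rvec"],float));t=np.array(m["tvec"],float)
    return -R.T@t, R.T@np.array([p[0],p[1],1])
def at(name,uv,z,m=None):
    c,d=ray(name,uv,m); return c+d*(z-c[2])/d[2]
def proj(name,P,m=None):
    m=m or eyes.camera_model(name)
    R,_=cv2.Rodrigues(np.array(m["rvec"],float)); p=R@np.array(P,float)+np.array(m["tvec"],float)
    p=p[:2]/p[2]; p=p*(1+m["k1"]*(p@p))
    return np.array([p[0]*m["fx"]+m["cx"],p[1]*m["fy"]+m["cy"]])
E
python3 - <<'E'
from h import *
for n in("top","side"):
    im=eyes.read_camera(n);cv2.imwrite(f"pics/{n}0.png",im)
    cv2.imwrite(f"pics/{n}0b.png",cv2.resize(im,(800,500),interpolation=cv2.INTER_CUBIC))
    m=eyes.camera_model(n);print(n,m,ray(n,(320,200)))
s=monitor.read_state();print(s)
E
```

```text
top {'fx': 478.9189136719654, 'fy': 478.9189136719654, 'cx': 315.0804881642297, 'cy': 199.28672526624575, 'k1': -0.044717398878262433, 'rvec': array([ 2.20819423, -2.14567338,  0.09136314]), 'tvec': array([-0.03045947,  0.53301695,  1.44036805])} (array([ 0.40910546, -0.01896561,  1.48052963]), array([ 0.08394988, -0.00769717, -0.99649431]))
side {'fx': 463.17559183618295, 'fy': 463.17559183618295, 'cx': 331.4627804477073, 'cy': 194.23387642334595, 'k1': -0.13570211324642012, 'rvec': array([ 2.0057828 , -0.80557899,  0.42487117]), 'tvec': array([-0.40869224,  0.22745071,  1.10809893])} (array([-0.25386284, -0.88378882,  0.77531762]), array([ 0.55173893,  0.63467128, -0.54179713]))
{'t': 0.1, 'q': array([ 1.14860605e+00,  1.31109052e-01,  1.48917193e+00, -2.65985977e-05,
        1.52303436e+00, -8.54196223e-02]), 'dq': array([-0.00088718, -0.00059235, -0.00104607, -0.00159946, -0.00110555,
       -0.00102991]), 'joint_torque': array([ 7.64708748e-04, -5.61341929e+01, -4.93092656e+01,  7.69345346e-02,
        2.93512386e-02, -1.36216985e-05]), 'tool_pos': array([0.1980207 , 0.56575206, 0.18117759]), 'orientation': array([-5.26431451e-01, -3.09675821e+00,  2.62943341e-03]), 'force': array([ 0.55923812,  0.2038257 , -0.19519691]), 'wrist_torque': array([-0.01491095,  0.01430047, -0.04075805]), 'gripper_force': 0.0, 'opening': 0.09267494070809644}
```

View pics/top0b.png

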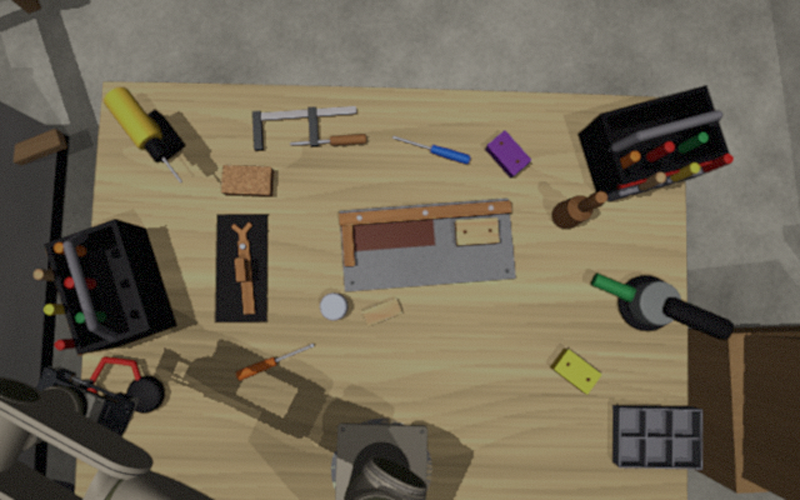

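View pics/side0b.png

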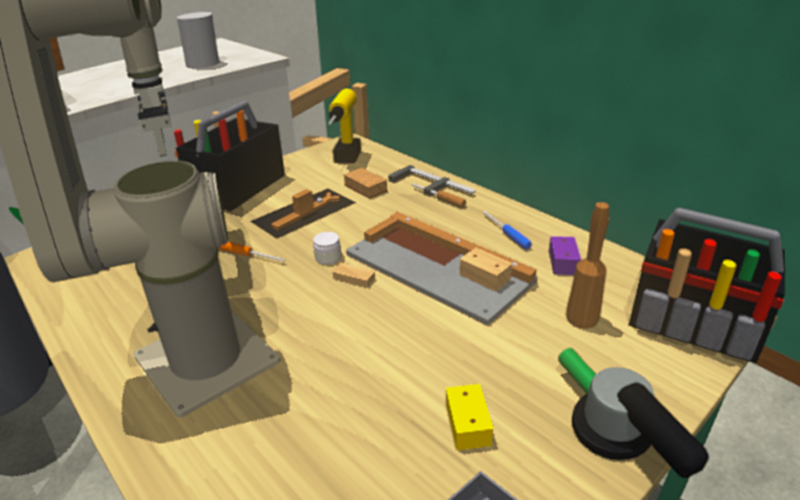

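The top view has up = world +x and left = world +y. The board is at about (343–515, 202–290) in the enlarged picture, with the stop on the left, the fence at the top and the block at (478, 232). The stick lies on the mat at (242, 268), nose up. I'll enlarge both.

```bash
python3 - <<'E'
import cv2
im=cv2.imread("pics/top0.png")
cv2.imwrite("pics/c1.png",cv2.resize(im[150:240,265:425],None,fx=5,fy=5,interpolation=cv2.INTER_CUBIC))
c=im[165:262,165:222]
cv2.imwrite("pics/c2.png",cv2.convertScaleAbs(cv2.resize(c,None,fx=6,fy=6,interpolation=cv2.INTER_CUBIC),alpha=1.4,beta=20))
E
```

```text
(no output)
```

View pics/c1.png

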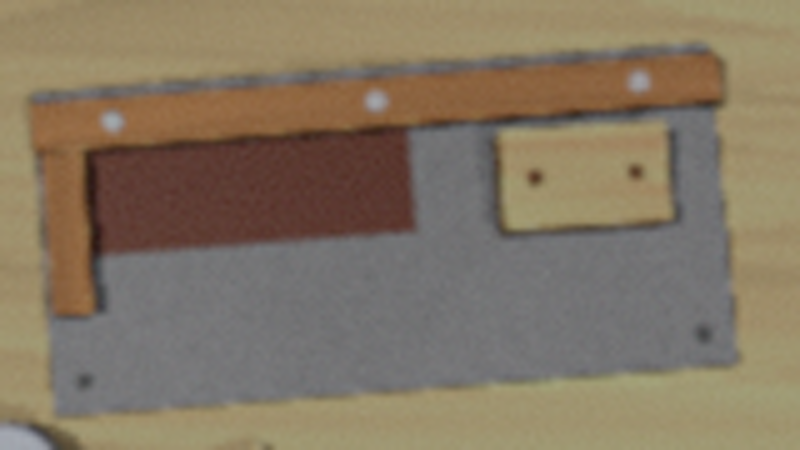

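View pics/c2.png

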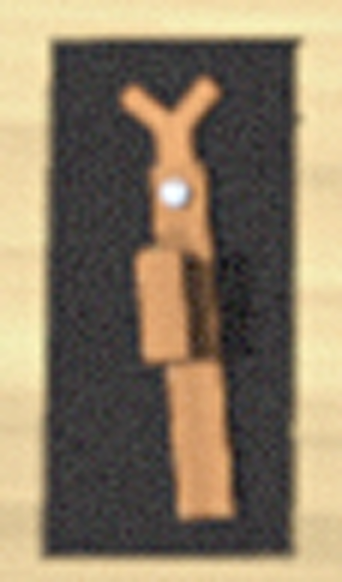

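The board crop shows the fence's top front edge from (34,149) to (722,103), and the stop face edge from (88,151) to (97,314). The block's top corners are at (497,133), (667,124), (674,221) and (502,232). In the mat crop the grip top is at (135–188, 248–362), the notch at about (174,112) and the slat tail at (178–235, 519).

```bash
python3 - <<'E'
from h import *
m=eyes.camera_model("top")
A=lambda u,v,z:at("top",(265+(u+.5)/5-.5,150+(v+.5)/5-.5),z,m)[:2]
B=lambda u,v,z:at("top",(165+(u+.5)/6-.5,165+(v+.5)/6-.5),z,m)[:2]
np.set_printoptions(precision=4,suppress=True)
def show(n,P):
    P=np.array(P);print(n,P.tolist() if 0 else P.round(4).tolist(),"mean",P.mean(0).round(4),"edges",[round(float(np.linalg.norm(P[i]-P[i-1])),4) for i in range(len(P))])
ang=lambda a,b:np.arctan2(*(b-a)[::-1])
f=[A(34,149,.042),A(722,103,.042)];show("fence front",f)
fb=[A(32,97,.042),A(712,50,.042)];show("fence back",fb)
s=[A(88,151,.042),A(97,314,.042)];show("stopface",s); show("stop l",[A(45,150,.042),A(55,317,.042)])
show("block",[A(497,133,.063),A(667,124,.063),A(674,221,.063),A(502,232,.063)])
show("holes",[A(535,177,.063),A(636,172,.063)])
show("bedlow",[A(57,413,.018),A(738,363,.018)])
bed=[A(57,413,.018),A(738,363,.018)]
for n,p in(("fence",f),("fenceb",fb),("bed",bed)): d=p[0]-p[1];print(n,"y dir yaw",np.degrees(np.arctan2(-d[0],d[1])))
d=s[0]-s[1];print("stop yaw",np.degrees(np.arctan2(d[1],d[0])))
show("mat",[B(52,40,.003),B(298,40,.003),B(295,555,.003),B(43,553,.003)])
show("grip",[B(135,248,.067),B(183,248,.067),B(188,358,.067),B(143,362,.067)])
show("notch",[B(174,112,.015)]);show("tips",[B(132,85,.015),B(210,80,.015)])
show("tail",[B(178,520,.015),B(235,517,.015)])
show("neck",[B(152,195,.015),B(205,190,.015)])
print(proj("top",[.62,.22,.003]))
E
```

```text
fence front [[0.5886, 0.1187], [0.6288, -0.2977]] mean [ 0.6087 -0.0895] edges [0.4183, 0.4183]
fence back [[0.6203, 0.1211], [0.6612, -0.2912]] mean [ 0.6408 -0.0851] edges [0.4143, 0.4143]
stopface [[0.5883, 0.086], [0.4898, 0.0771]] mean [0.539  0.0815] edges [0.099, 0.099]
stop l [[0.5882, 0.112], [0.4872, 0.1023]] mean [0.5377 0.1072] edges [0.1014, 0.1014]
block [[0.6036, -0.1592], [0.612, -0.2608], [0.5538, -0.2657], [0.5443, -0.1634]] mean [ 0.5784 -0.2123] edges [0.0594, 0.1019, 0.0583, 0.1028]
holes [[0.5778, -0.1824], [0.5825, -0.2426]] mean [ 0.5802 -0.2125] edges [0.0604, 0.0604]
bedlow [[0.43, 0.1011], [0.4723, -0.314]] mean [ 0.4511 -0.1065] edges [0.4173, 0.4173]
fence y dir yaw 5.512989023835958
fenceb y dir yaw 5.656085710282915
bed y dir yaw 5.819560392026461
stop yaw 5.121343446226488
mat [[0.6105, 0.4305], [0.6141, 0.3018], [0.3482, 0.291], [0.3452, 0.421]] mean [0.4795 0.3611] edges [0.2655, 0.1288, 0.266, 0.13]
grip [[0.4992, 0.364], [0.4999, 0.3401], [0.4457, 0.3349], [0.4431, 0.3571]] mean [0.472 0.349] edges [0.0566, 0.0239, 0.0545, 0.0224]
notch [[0.5733, 0.3615]] mean [0.5733 0.3615] edges [0.0]
tips [[0.5866, 0.384], [0.5904, 0.3437]] mean [0.5885 0.3638] edges [0.0405, 0.0405]
tail [[0.3646, 0.3491], [0.367, 0.32]] mean [0.3658 0.3346] edges [0.0292, 0.0292]
neck [[0.5301, 0.3707], [0.5334, 0.3434]] mean [0.5318 0.3571] edges [0.0274, 0.0274]
[240.4607 170.0811]
```

arm_command([
  [[0.5,-1.8,0,0,0,-7],[0.5,-1.8,0,0,0,-7],[0.5,-1.8,0,0,0,-7],[0.5,-1.8,0,0,0,-7],[0.5,-1.8,0,0,0,-7],[0.5,-1.8,0,0,0,-7],[0.5,-1.8,0,0,0,-7],[0.5,-1.8,0,0,0,-7],[0.5,-1.8,0,0,0,-7],[0.5,-1.8,0,0,0,-7],[0.5,-1.8,0,0,0,-7],[0.5,-1.8,0,0,0,-7]],
], gripper=1)

```text
t: 1.1
tool_pos: [0.2582, 0.3492, 0.1817]
orientation: [2.469, 1.942, -0.001]
force: [0.4, 0.7, -0.5]
opening: 0.0932
gripper_force: 0.0
```

arm_command([
  [[2.1,0,-0.4,0,0,-7],[2.1,0,-0.4,0,0,-7],[2.1,0,-0.4,0,0,-7],[2.1,0,-0.4,0,0,-7],[2.1,0,-0.4,0,0,-7],[2.1,0,-0.4,0,0,-7],[2.1,0,-0.4,0,0,-7],[2.1,0,-0.4,0,0,-7],[2.1,0,-0.4,0,0,-7],[2.1,0,-0.4,0,0,-6.2],[0.3,0,0,0,0,0],[0,0,0,0,0,0]],
])

```text
t: 2.1
tool_pos: [0.4715, 0.3497, 0.1411]
orientation: [3.134, 0.207, -0.003]
force: [-0.5, -0.3, 0.9]
opening: 0.0928
gripper_force: 0.0
```

```bash
cat >> h.py <<'E'
def st():
    s=monitor.read_state();R,_=cv2.Rodrigues(s["orientation"]);
    print("t",round(s["t"],2),"p",s["tool_pos"].round(4),"yaw_y",np.degrees(np.arctan2(R[1,1],R[0,1])).round(2),"z",R[:,2].round(4),"F",s["force"].round(2),"Tq",s["wrist_torque"].round(2),"op",round(s["opening"],4),"gf",round(s["gripper_force"],1),"q",s["q"].round(2));return s
E
python3 - <<'E'
from h import *
st()
m=eyes.camera_model("wrist");im=eyes.read_camera("wrist")
cv2.imwrite("pics/w1.png",im)
for P in([.471,.349,.067],[.574,.3615,.015],[.588,.3635,.015]):print(proj("wrist",P,m))
np.save("w1.npy",np.r_[m["rvec"],m["tvec"]]);print(m["fx"],m["cx"],m["cy"],m["k1"])
E
```

```text
t 2.1 p [0.4715 0.3497 0.1411] yaw_y -82.46 z [-0.0017 -0.001  -1.    ] F [-0.52 -0.31  0.86] Tq [0.03 0.18 0.03] op 0.0928 gf 0.0 q [0.55 0.12 1.58 0.   1.45 1.99]
[320.6413299  194.73900064]
[321.78758854  84.77752963]
[321.66955153  70.27196731]
300.4704306872167 320.86472524539147 197.41373373614547 -0.04758163485595206
```

View pics/w1.png

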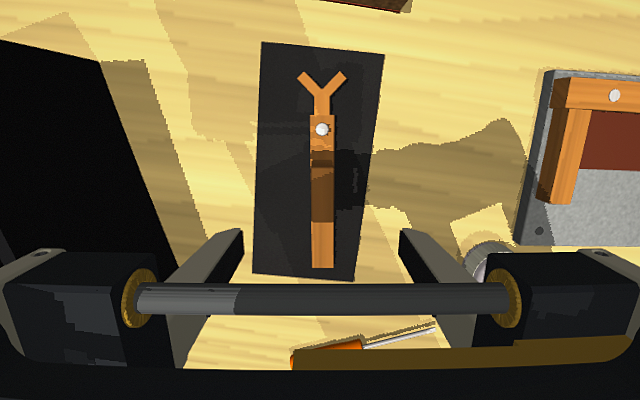

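The wrist view shows the stick upright and centred at column 322. The tail is at row 268, the notch at about (322,93) and the tips at about row 72. I'll enlarge it for the nose setting.

```bash
python3 - <<'E'
import cv2
im=cv2.imread("pics/w1.png")
cv2.imwrite("pics/w1c.png",cv2.convertScaleAbs(cv2.resize(im[62:280,270:375],None,fx=2.7,fy=2.7,interpolation=cv2.INTER_CUBIC),alpha=1.4,beta=20)[:600])
a=cv2.resize(im[64:124,285:360],None,fx=5,fy=5,interpolation=cv2.INTER_CUBIC)
b=cv2.resize(im[140:280,285:360],None,fx=4,fy=4,interpolation=cv2.INTER_CUBIC)
import numpy as np
o=np.zeros((560,800,3),np.uint8);o[:300,:375]=a;o[:560,400:700]=b
cv2.imwrite("pics/w1d.png",cv2.convertScaleAbs(o,alpha=1.5,beta=20))
E
```

```text
(no output)
```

View pics/w1d.png

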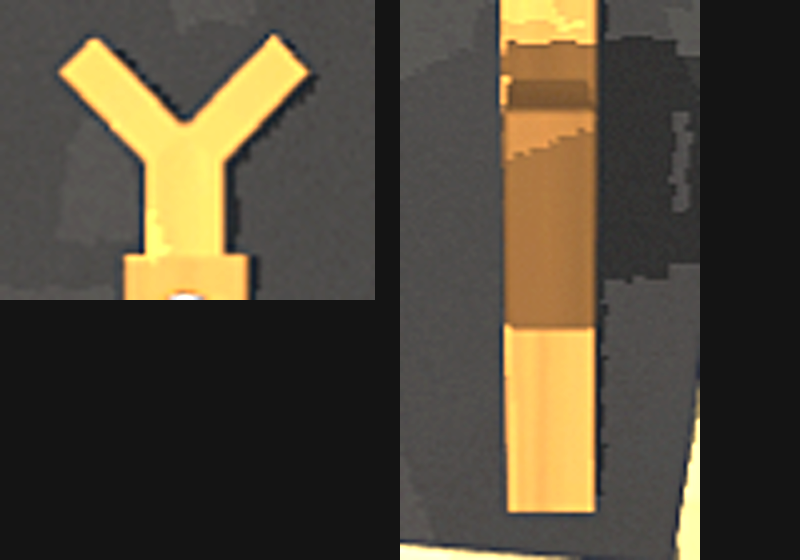

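```bash
python3 - <<'E'
from h import *
m=eyes.camera_model("wrist");w=np.load("w1.npy");m["rvec"]=w[:3];m["tvec"]=w[3:]
W=lambda u,v,z:at("wrist",(u,v),z,m)
for n,u,v,z in(("notch",321.4,88.1,.015),("tipL",304,71,.015),("tipR",339,70.6,.015),("gripfrontL",311,165.9,.067),("gfR",333,165.9,.067),("gripback",311,221.4,.067),("gbR",333.4,221.4,.067),("tailL",311.6,267.6,.015),("tailR",333.6,267.6,.015)):print(n,W(u,v,z).round(4))
print("cam",ray("wrist",(320,200),m))
t=eyes.camera_model("top")
for n,u,v,z in (("mallet",568,215,.03),("tin",333,306,.055),("offL",362,318,.022),("offR",403,303,.022)):print(n,at("top",((u+.5)*.8-.5,(v+.5)*.8-.5),z,t).round(3))
E
```

```text
notch [0.5707 0.3615 0.015 ]
tipL [0.5849 0.3813 0.015 ]
tipR [0.5901 0.3459 0.015 ]
gripfrontL [0.4972 0.3615 0.067 ]
gfR [0.4999 0.3413 0.067 ]
gripback [0.4431 0.3548 0.067 ]
gbR [0.446  0.3331 0.067 ]
tailL [0.3653 0.3459 0.015 ]
tailR [0.3688 0.3195 0.015 ]
cam (array([0.54345856, 0.35882744, 0.34308014]), array([-0.27073691, -0.03452306, -0.96207695]))
mallet [ 0.63 -0.44  0.03]
tin [0.392 0.126 0.055]
offL [0.364 0.058 0.022]
offR [ 0.403 -0.041  0.022]
```

arm_command([
  [[0,-0.25,-1.5,0,0,0.4],[0,0,-2,0,0,0],[0,0,-2,0,0,0],[0,0,-2,0,0,0],[0,0,-1.5,0,0,0],[0,0,-1.5,0,0,0],[0,0,-1,0,0,0],[0,0,0,0,0,0]],
])

```text
t: 2.82
tool_pos: [0.4687, 0.3471, 0.0248]
orientation: [3.132, 0.22, -0.006]
force: [-0.2, -0.5, -0.2]
opening: 0.093
gripper_force: 0.0
```

arm_command([
  [[0,0,0,0,0,0],[0,0,0,0,0,0],[0,0,0,0,0,0],[0,0,0,0,0,0],[0,0,0,0,0,0],[0,0,0,0,0,0],[0,0,0,0,0,0],[0,0,0,0,0,0],[0,0,0,0,0,0]],
], gripper=-1, squeeze=60)

```text
t: 3.57
tool_pos: [0.4712, 0.3478, 0.0271]
orientation: [3.134, 0.216, -0.0]
force: [-0.5, -0.3, -0.2]
opening: 0.0375
gripper_force: 0.0
```

```bash
python3 -c "
from h import *
st()"
```

```text
t 3.57 p [0.4712 0.3478 0.0271] yaw_y -82.1 z [-1.e-04 -0.e+00 -1.e+00] F [-0.49 -0.33 -0.22] Tq [-0.01  0.12  0.04] op 0.0375 gf 0.0 q [0.55 0.22 1.68 0.   1.24 1.98]
```

arm_command([
  [[0,0,0,0,0,0],[0,0,0,0,0,0],[0,0,0,0,0,0],[0,0,0,0,0,0],[0,0,0,0,0,0],[0,0,0,0,0,0]],
])

```text
t: 4.07
tool_pos: [0.4712, 0.3478, 0.0271]
orientation: [-3.134, -0.217, 0.0]
force: [0.4, 0.3, -0.4]
opening: 0.0208
gripper_force: 60.0
```

```bash
python3 -c "
from h import *
st()"
```

```text
t 4.07 p [0.4712 0.3478 0.0271] yaw_y -82.1 z [-0.  0. -1.] F [ 0.36  0.31 -0.39] Tq [0.07 0.16 0.03] op 0.0208 gf 60.0 q [0.55 0.22 1.68 0.   1.24 1.98]
```

arm_command([
  [[0,0,0.8,0,0,0],[0,0,1.6,0,0,0],[0,0,1.8,0,0,0],[0,0,1.8,0,0,0],[0,0,1.8,0,0,0],[0,0,1.8,0,0,0],[0,-1,0,0,0,0],[-0.3,-2,0,0,0,0],[-0.3,-3,0,0,0,-0.3],[-0.3,-3,0,0,0,-0.3],[-0.3,-3,0,0,0,-0.3],[-0.3,-3,0,0,0,-0.3]],
])

```text
t: 5.07
tool_pos: [0.4552, 0.1958, 0.122]
orientation: [3.136, 0.184, -0.002]
force: [0.7, -0.4, -1.1]
opening: 0.021
gripper_force: 60.0
```

arm_command([
  [[-0.3,-3,0,0,0,-0.3],[-0.3,-3,0,0,0,-0.3],[-0.3,-3,0,0,0,-0.3],[-0.3,-3.5,0,0,0,-0.2],[-0.3,-3.5,0,0,0,0],[-0.3,-3.5,0,0,0,0],[-0.3,-3.5,0,0,0,0],[-0.3,-3.5,0,0,0,0],[-0.3,-3.5,0,0,0,0],[-0.3,-3.5,0,0,0,0],[-0.3,-3.5,0,0,0,0],[-0.2,-2.5,0,0,0,0]],
])

```text
t: 6.07
tool_pos: [0.4196, -0.2, 0.1223]
orientation: [3.137, 0.151, -0.001]
force: [0.6, -0.7, -1.3]
opening: 0.0204
gripper_force: 60.0
```

arm_command([
  [[-0.2,-1.6,0,0,0,0],[0,-0.8,0,0,0,0],[0,0,0,0,0,0],[0,0,0,0,0,0]],
])

```text
t: 6.4
tool_pos: [0.4187, -0.2207, 0.1225]
orientation: [-3.137, -0.152, 0.001]
force: [0.5, 0.6, -1.2]
opening: 0.0205
gripper_force: 60.0
```

```bash
python3 - <<'E'
from h import *
st()
im=eyes.read_camera("wrist");m=eyes.camera_model("wrist");cv2.imwrite("pics/w2.png",im)
np.save("w2.npy",np.r_[m["rvec"],m["tvec"]])
E
```

```text
t 6.4 p [ 0.4187 -0.2207  0.1225] yaw_y -84.44 z [-9.0e-04  1.1e-03 -1.0e+00] F [ 0.5   0.65 -1.18] Tq [ 0.04  0.18 -0.05] op 0.0205 gf 60.0 q [-0.59 -0.18  1.9   0.    1.42  0.88]
```

View pics/w2.png

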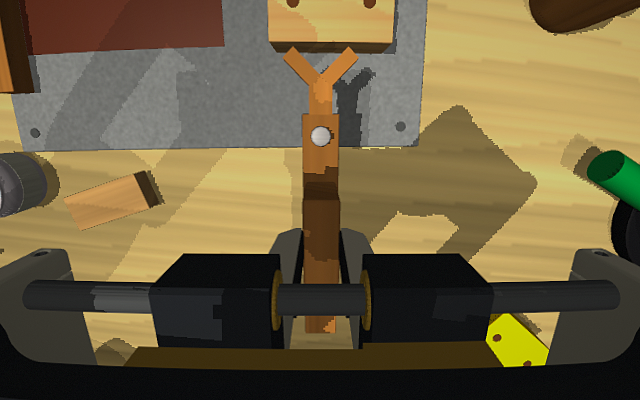

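The stick is held straight, with the tips at (291,52) and (348,52). The block's near top edge runs from (268,42) to (394,42), with holes at (293,3) and (369,3).

```bash
python3 - <<'E'
from h import *
m=eyes.camera_model("wrist");w=np.load("w2.npy");m["rvec"]=w[:3];m["tvec"]=w[3:]
W=lambda u,v,z:at("wrist",(u,v),z,m).round(4)
C=np.array([.5915,.086]);X=np.array([.9952,.0976]);Y=np.array([-.0976,.9952])
for n,u,v,z in(("bL",268,41,.063),("bR",394,42,.063),("bLb",271,52,.018),("bRb",392,52,.018),("hL",293,3,.063),("hR",369,3,.063),("bedL",20,151,.018),("bedR",418,147,.018),("notch",320.5,82,.1104),("tL",288,49,.1104),("tR",352,49,.1104),("stopcorner",33,92,.042)):
    p=W(u,v,z);print(n,p,"board",round((p[:2]-C)@X,4),round((p[:2]-C)@Y,4))
E
```

```text
bL [ 0.545  -0.1659  0.063 ] board -0.0709 -0.2462
bR [ 0.5544 -0.2665  0.063 ] board -0.0713 -0.3472
bLb [ 0.5448 -0.161   0.018 ] board -0.0706 -0.2413
bRb [ 0.5563 -0.275   0.018 ] board -0.0703 -0.3558
hL [ 0.5745 -0.1836  0.063 ] board -0.0432 -0.2666
hR [ 0.5805 -0.2427  0.063 ] board -0.043 -0.326
bedL [0.4271 0.1041 0.018 ] board -0.1618 0.0341
bedR [ 0.4704 -0.3152  0.018 ] board -0.1597 -0.3875
notch [ 0.5129 -0.2114  0.1104] board -0.1072 -0.2883
tL [ 0.5315 -0.188   0.1104] board -0.0865 -0.2668
tR [ 0.5357 -0.23    0.1104] board -0.0864 -0.309
stopcorner [0.4895 0.0575 0.042 ] board -0.1043 -0.0184
```

arm_command([
  [[0,-0.4,-0.5,0,0,0],[0,-0.4,-1,0,0,0],[0,0,-1.2,0,0,0],[0,0,-1.2,0,0,0],[0,0,-1.2,0,0,0],[0,0,-1.2,0,0,0],[0,0,-0.8,0,0,0],[0,0,-0.4,0,0,0],[0,0,0,0,0,0],[0,0,0,0,0,0],[0,0,0,0,0,0]],
])

```text
t: 7.37
tool_pos: [0.4198, -0.2296, 0.0489]
orientation: [3.137, 0.154, 0.002]
force: [-0.2, 0.2, -1.0]
opening: 0.0203
gripper_force: 60.0
```

```bash
cat >> h.py <<'E'
X=np.array([.9952,.0976]);Y=np.array([-.0976,.9952]);C=np.array([.5915,.086])
def bd():
    s=st();p=s["tool_pos"][:2]-C;f=s["force"][:2]
    print("board TCP",(p@X).round(4),(p@Y).round(4),"F",(f@X).round(2),(f@Y).round(2))
E
python3 -c "
from h import *
bd()"
```

```text
t 7.37 p [ 0.4198 -0.2296  0.0489] yaw_y -84.4 z [ 1.e-03 -7.e-04 -1.e+00] F [-0.23  0.17 -1.05] Tq [0.05 0.16 0.01] op 0.0203 gf 60.0 q [-0.61 -0.1   1.97  0.    1.27  0.87]
board TCP -0.2017 -0.2973 F -0.21 0.19
```

arm_command([
  [[0.2,0.02,0,0,0,0],[0.2,0.02,0,0,0,0],[0.2,0.02,0,0,0,0],[0.2,0.02,0,0,0,0],[0.2,0.02,0,0,0,0],[0.2,0.02,0,0,0,0],[0.2,0.02,0,0,0,0],[0.2,0.02,0,0,0,0],[0.2,0.02,0,0,0,0],[0,0,0,0,0,0]],
])

```text
t: 8.2
tool_pos: [0.4373, -0.2274, 0.0481]
orientation: [-3.138, -0.154, 0.001]
force: [-1.4, 0.8, -0.8]
opening: 0.0206
gripper_force: 60.0
```

arm_command([
  [[0.1,0.01,0,0,0,0],[0.1,0.01,0,0,0,0],[0.1,0.01,0,0,0,0]],
])

```text
t: 8.45
tool_pos: [0.4402, -0.2271, 0.0481]
orientation: [-3.138, -0.153, 0.0]
force: [-2.8, -0.7, -0.8]
opening: 0.0201
gripper_force: 60.0
```

```bash
python3 -c "
from h import *
bd()"
```

```text
t 8.45 p [ 0.4402 -0.2271  0.0481] yaw_y -84.4 z [-2.e-04  0.e+00 -1.e+00] F [-2.8  -0.67 -0.8 ] Tq [-0.14  0.69  0.02] op 0.0201 gf 60.0 q [-0.58 -0.05  1.92 -0.    1.27  0.89]
board TCP -0.1811 -0.2968 F -2.86 -0.39
```

arm_command([
  [[0.05,0.005,0,0,0,0],[0.05,0.005,0,0,0,0],[0.05,0.005,0,0,0,0],[0.05,0.005,0,0,0,0]],
])

```text
t: 8.78
tool_pos: [0.4423, -0.2269, 0.0481]
orientation: [-3.138, -0.154, 0.0]
force: [-3.7, -0.3, 0.4]
opening: 0.0206
gripper_force: 60.0
```

arm_command([
  [[0.05,0.005,0,0,0,0],[0.05,0.005,0,0,0,0]],
])

```text
t: 8.95
tool_pos: [0.4433, -0.2268, 0.0482]
orientation: [3.138, 0.154, 0.0]
force: [-2.8, -0.6, 0.2]
opening: 0.0202
gripper_force: 60.0
```

arm_command([
  [[0.05,0.005,0,0,0,0],[0,0,0,0,0,0]],
])

```text
t: 9.12
tool_pos: [0.4439, -0.2267, 0.0482]
orientation: [3.138, 0.154, 0.0]
force: [-2.6, -0.7, -0.9]
opening: 0.0202
gripper_force: 60.0
```

arm_command([
  [[0.05,0.005,0,0,0,0],[0.05,0.005,0,0,0,0]],
])

```text
t: 9.28
tool_pos: [0.4441, -0.2267, 0.048]
orientation: [-3.138, -0.154, 0.002]
force: [-7.0, -1.4, 1.9]
opening: 0.0204
gripper_force: 60.0
```

arm_command([
  [[0.05,0.005,0,0,0,0],[0.05,0.005,0,0,0,0]],
])

```text
t: 9.45
tool_pos: [0.4443, -0.2267, 0.0479]
orientation: [-3.138, -0.153, 0.005]
force: [-10.7, -1.8, 3.8]
opening: 0.0202
gripper_force: 60.0
```

arm_command([
  [[-0.3,-0.03,0,0,0,0],[-0.6,-0.06,0,0,0,0],[-1.0,-0.1,0,0,0,0],[-1.2,-0.2,0,0,0,0],[-0.3,-1.2,0,0,0,0],[0.1,-1.8,0,0,0,2],[0.2,-1.8,0,0,0,4],[0.2,-1.8,0,0,0,5],[0.2,-1.8,0,0,0,5],[0.2,-1.8,0,0,0,5],[0.1,-1.2,0,0,0,5],[0.1,-0.6,0,0,0,5]],
])

```text
t: 10.45
tool_pos: [0.4226, -0.3531, 0.0484]
orientation: [2.98, 0.99, 0.001]
force: [0.1, 0.1, -1.8]
opening: 0.0205
gripper_force: 60.0
```

arm_command([
  [[0.5,-0.3,0,0,0,5],[1,-0.3,0,0,0,5],[1.2,0,0,0,0,4],[1.2,0,0,0,0,0],[1,0,0,0,0,0],[0.5,0,0,0,0,0],[0,0,0,0,0,0],[0,0,0,0,0,0]],
])

```text
t: 11.12
tool_pos: [0.4766, -0.3566, 0.048]
orientation: [-2.84, -1.343, 0.0]
force: [0.1, 0.1, -1.9]
opening: 0.0204
gripper_force: 60.0
```

```bash
python3 - <<'E'
from h import *
bd()
im=eyes.read_camera("wrist");m=eyes.camera_model("wrist");cv2.imwrite("pics/w3.png",im)
np.save("w3.npy",np.r_[m["rvec"],m["tvec"]])
E
```

```text
t 11.12 p [ 0.4766 -0.3566  0.048 ] yaw_y -39.4 z [-3.e-04  1.e-04 -1.e+00] F [ 0.13  0.08 -1.86] Tq [-0.08  0.14 -0.05] op 0.0204 gf 60.0 q [-0.73  0.22  1.64 -0.    1.28 -0.04]
board TCP -0.1576 -0.4292 F 0.14 0.06
```

View pics/w3.png

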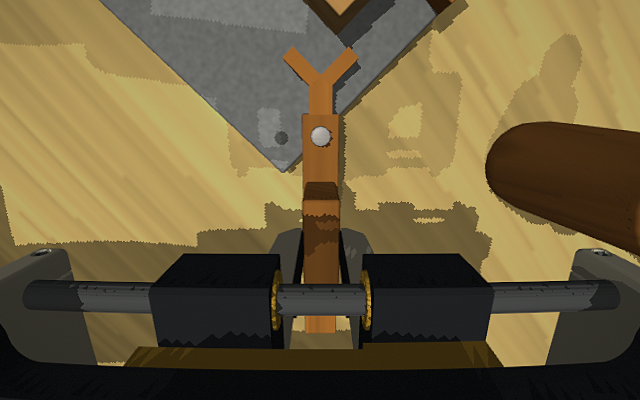

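The block's trailing corner shows at (339,15) on top and about (338,36) at the base. The notch is at (320,82) and the mallet is clear on the right.

```bash
python3 - <<'E'
from h import *
m=eyes.camera_model("wrist");w=np.load("w3.npy");m["rvec"]=w[:3];m["tvec"]=w[3:]
for n,u,v,z in(("ctop",339,15,.063),("cbase",338,36,.018),("notch",320.5,82,.036)):
    p=at("wrist",(u,v),z,m);print(n,p.round(4),"board",round((p[:2]-C)@X,4),round((p[:2]-C)@Y,4))
E
```

```text
ctop [ 0.565  -0.2645  0.063 ] board -0.0606 -0.3462
cbase [ 0.5662 -0.266   0.018 ] board -0.0595 -0.3478
notch [ 0.5358 -0.2836  0.036 ] board -0.0915 -0.3624
```

arm_command([
  [[0.3,0.1,0,0,0,0],[0.4,0.15,0,0,0,0],[0.4,0.18,0,0,0,0],[0.4,0.18,0,0,0,0],[0.4,0.16,0,0,0,0],[0.18,0.08,0,0,0,0],[0.1,0.12,0,0,0,0],[0.1,0.12,0,0,0,0],[0.1,0.12,0,0,0,0],[0.08,0.1,0,0,0,0],[0,0,0,0,0,0]],
])

```text
t: 12.08
tool_pos: [0.5014, -0.3431, 0.0481]
orientation: [-2.84, -1.343, -0.0]
force: [0.2, -0.9, -1.7]
opening: 0.0206
gripper_force: 60.0
```

```bash
python3 -c "
from h import *
bd()"
```

```text
t 12.08 p [ 0.5014 -0.3431  0.0481] yaw_y -39.39 z [-0.e+00  2.e-04 -1.e+00] F [ 0.18 -0.9  -1.67] Tq [-0.04  0.12 -0.01] op 0.0206 gf 60.0 q [-0.68  0.25  1.6   0.    1.29  0.  ]
board TCP -0.1315 -0.4183 F 0.09 -0.92
```

arm_command([
  [[0.04,0.05,0,0,0,0],[0.04,0.05,0,0,0,0],[0.04,0.05,0,0,0,0],[0.04,0.05,0,0,0,0],[0.04,0.05,0,0,0,0],[0.04,0.05,0,0,0,0]],
])

```text
t: 12.58
tool_pos: [0.5035, -0.3413, 0.0486]
orientation: [2.839, 1.342, -0.001]
force: [-5.2, -5.6, 2.6]
opening: 0.0208
gripper_force: 60.0
```

```bash
python3 -c "
from h import *
bd()"
```

```text
t 12.58 p [ 0.5035 -0.3413  0.0486] yaw_y -39.41 z [-2.0e-04 -1.5e-03 -1.0e+00] F [-5.23 -5.58  2.55] Tq [-0.97  0.92  0.04] op 0.0208 gf 60.0 q [-0.68  0.25  1.6  -0.    1.29  0.01]
board TCP -0.1293 -0.4166 F -5.75 -5.05
```

arm_command([
  [[-0.01,0.1,0,0,0,0],[-0.01,0.15,0,0,0,0],[-0.01,0.15,0,0,0,0],[-0.01,0.15,0,0,0,0],[-0.015,0.15,0,0,0,0],[-0.015,0.15,0,0,0,0]],
])

```text
t: 13.08
tool_pos: [0.5027, -0.338, 0.0511]
orientation: [2.833, 1.336, -0.005]
force: [-11.8, -21.2, 9.7]
opening: 0.0206
gripper_force: 60.1
```

```bash
python3 -c "
from h import *
bd()"
```

```text
t 13.08 p [ 0.5027 -0.338   0.0511] yaw_y -39.5 z [ 0.0011 -0.0099 -1.    ] F [-11.78 -21.17   9.75] Tq [-4.01  2.12 -0.2 ] op 0.0206 gf 60.1 q [-0.67  0.24  1.62 -0.01  1.28  0.02]
board TCP -0.1298 -0.4133 F -13.79 -19.92
```

arm_command([
  [[-0.1,-0.05,0,0,0,0],[-0.05,0,0,0,0,0]],
])

```text
t: 13.25
tool_pos: [0.5017, -0.3377, 0.0509]
orientation: [2.834, 1.336, -0.003]
force: [-5.4, -15.2, 6.2]
opening: 0.0205
gripper_force: 60.2
```

```bash
python3 - <<'E'
from h import *
bd()
im=eyes.read_camera("wrist");cv2.imwrite("pics/w4.png",im)
cv2.imwrite("pics/w4c.png",cv2.resize(im[0:140,240:420],None,fx=4,fy=4,interpolation=cv2.INTER_CUBIC))
E
```

```text
t 13.25 p [ 0.5017 -0.3377  0.0509] yaw_y -39.5 z [ 0.0021 -0.0084 -1.    ] F [ -5.36 -15.19   6.25] Tq [-3.04  1.23 -0.33] op 0.0205 gf 60.2 q [-0.67  0.23  1.62 -0.01  1.28  0.02]
board TCP -0.1307 -0.4129 F -6.82 -14.59
```

View pics/w4c.png

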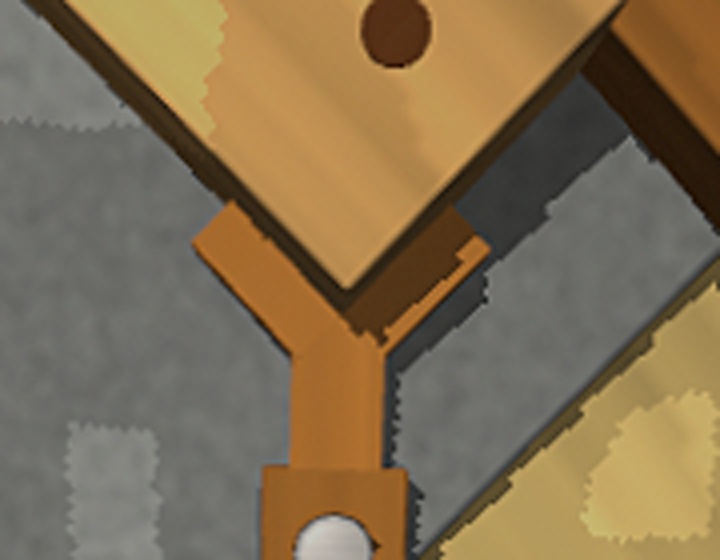

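The corner sits fully in the notch and the block's far edge lies along the fence. Next I feed in small steps and watch the force.

arm_command([
  [[-0.015,0.1,0,0,0,0],[-0.015,0.1,0,0,0,0],[-0.015,0.1,0,0,0,0],[-0.015,0.1,0,0,0,0]],
])

```text
t: 13.63
tool_pos: [0.501, -0.333, 0.0505]
orientation: [2.834, 1.337, -0.003]
force: [-8.0, -15.5, 6.7]
opening: 0.0204
gripper_force: 60.3
```

arm_command([
  [[-0.04,0.12,0,0,0,0],[-0.03,0.15,0,0,0,0],[-0.02,0.15,0,0,0,0],[-0.015,0.15,0,0,0,0],[-0.015,0.15,0,0,0,0],[-0.015,0.15,0,0,0,0]],
])

```text
t: 14.13
tool_pos: [0.4998, -0.3225, 0.0497]
orientation: [2.836, 1.339, -0.001]
force: [-2.2, -5.2, 1.9]
opening: 0.0206
gripper_force: 60.1
```

```bash
python3 -c "
from h import *
bd()"
```

```text
t 14.13 p [ 0.4998 -0.3225  0.0497] yaw_y -39.46 z [ 0.0013 -0.0048 -1.    ] F [-2.19 -5.16  1.87] Tq [-1.1   0.27 -0.24] op 0.0206 gf 60.1 q [-0.66  0.21  1.65 -0.    1.28  0.03]
board TCP -0.1311 -0.3976 F -2.68 -4.92
```

arm_command([
  [[0.01,0.15,0,0,0,0],[0,0.15,0,0,0,0],[-0.015,0.15,0,0,0,0],[-0.015,0.15,0,0,0,0],[-0.015,0.15,0,0,0,0],[-0.015,0.15,0,0,0,0]],
])

```text
t: 14.63
tool_pos: [0.4991, -0.3158, 0.0507]
orientation: [2.834, 1.337, -0.004]
force: [-8.8, -19.9, 8.4]
opening: 0.0203
gripper_force: 60.3
```

```bash
python3 -c "
from h import *
bd()"
```

```text
t 14.63 p [ 0.4991 -0.3158  0.0507] yaw_y -39.49 z [ 0.0014 -0.0084 -1.    ] F [ -8.76 -19.92   8.35] Tq [-3.77  1.71 -0.36] op 0.0203 gf 60.3 q [-0.65  0.2   1.66 -0.01  1.28  0.04]
board TCP -0.1312 -0.3908 F -10.66 -18.97
```

arm_command([
  [[-0.08,0,0,0,0,0],[-0.015,0.1,0,0,0,0],[-0.01,0.1,0,0,0,0]],
])

```text
t: 14.88
tool_pos: [0.4983, -0.3095, 0.0487]
orientation: [2.839, 1.341, 0.001]
force: [-0.4, -5.3, 0.2]
opening: 0.0203
gripper_force: 60.1
```

arm_command([
  [[-0.01,0.1,0,0,0,0],[-0.01,0.1,0,0,0,0]],
])

```text
t: 15.05
tool_pos: [0.4979, -0.307, 0.0484]
orientation: [2.839, 1.342, -0.0]
force: [-3.0, -7.1, 2.1]
opening: 0.0203
gripper_force: 60.2
```

arm_command([
  [[-0.01,0.1,0,0,0,0],[-0.01,0.1,0,0,0,0]],
])

```text
t: 15.22
tool_pos: [0.4978, -0.3057, 0.0487]
orientation: [2.838, 1.341, -0.001]
force: [-0.9, -4.0, 0.6]
opening: 0.0207
gripper_force: 60.1
```

arm_command([
  [[0.015,0.1,0,0,0,0],[0,0.12,0,0,0,0],[-0.01,0.12,0,0,0,0],[-0.012,0.12,0,0,0,0]],
])

```text
t: 15.55
tool_pos: [0.4974, -0.3031, 0.0495]
orientation: [2.836, 1.34, -0.003]
force: [-6.9, -15.9, 7.0]
opening: 0.0203
gripper_force: 60.3
```

arm_command([
  [[-0.012,0.12,0,0,0,0],[-0.012,0.12,0,0,0,0]],
])

```text
t: 15.72
tool_pos: [0.4972, -0.2995, 0.049]
orientation: [2.838, 1.341, -0.002]
force: [-6.1, -12.1, 4.9]
opening: 0.0206
gripper_force: 60.2
```

arm_command([
  [[-0.02,0.12,0,0,0,0],[-0.015,0.12,0,0,0,0],[-0.012,0.12,0,0,0,0]],
])

```text
t: 15.97
tool_pos: [0.4969, -0.2952, 0.0488]
orientation: [2.839, 1.341, -0.001]
force: [-5.0, -12.2, 4.6]
opening: 0.0201
gripper_force: 60.2
```

arm_command([
  [[-0.012,0.12,0,0,0,0],[-0.012,0.12,0,0,0,0],[-0.012,0.12,0,0,0,0]],
])

```text
t: 16.22
tool_pos: [0.4964, -0.292, 0.0489]
orientation: [2.838, 1.341, -0.002]
force: [-6.3, -11.4, 5.1]
opening: 0.0202
gripper_force: 60.2
```

```bash
python3 -c "
from h import *
bd()"
```

```text
t 16.22 p [ 0.4964 -0.292   0.0489] yaw_y -39.41 z [ 1.0e-04 -2.7e-03 -1.0e+00] F [ -6.28 -11.37   5.12] Tq [-2.41  1.05 -0.33] op 0.0202 gf 60.2 q [-0.62  0.17  1.7  -0.    1.28  0.07]
board TCP -0.1315 -0.3669 F -7.36 -10.71
```

arm_command([
  [[-0.014,0.12,0,0,0,0],[-0.012,0.12,0,0,0,0],[-0.012,0.12,0,0,0,0],[-0.012,0.12,0,0,0,0]],
])

```text
t: 16.55
tool_pos: [0.4958, -0.2876, 0.049]
orientation: [2.838, 1.341, -0.002]
force: [-7.3, -12.2, 5.6]
opening: 0.0203
gripper_force: 60.2
```

arm_command([
  [[-0.012,0.12,0,0,0,0],[-0.012,0.12,0,0,0,0],[-0.012,0.12,0,0,0,0],[-0.012,0.12,0,0,0,0]],
])

```text
t: 16.88
tool_pos: [0.4954, -0.2837, 0.0494]
orientation: [2.836, 1.34, -0.003]
force: [-7.5, -15.1, 7.2]
opening: 0.0208
gripper_force: 60.3
```

arm_command([
  [[-0.035,0.12,0,0,0,0],[-0.022,0.12,0,0,0,0],[-0.012,0.12,0,0,0,0],[-0.012,0.12,0,0,0,0]],
])

```text
t: 17.22
tool_pos: [0.4945, -0.2771, 0.0486]
orientation: [2.839, 1.342, -0.002]
force: [-4.8, -10.7, 4.2]
opening: 0.0207
gripper_force: 60.2
```

arm_command([
  [[-0.012,0.12,0,0,0,0],[-0.012,0.12,0,0,0,0],[-0.012,0.12,0,0,0,0],[-0.012,0.12,0,0,0,0]],
])

```text
t: 17.55
tool_pos: [0.4941, -0.2728, 0.0488]
orientation: [2.838, 1.341, -0.002]
force: [-1.1, -7.3, 2.6]
opening: 0.0204
gripper_force: 60.2
```

arm_command([
  [[0.003,0.12,0,0,0,0],[-0.005,0.12,0,0,0,0],[-0.011,0.12,0,0,0,0],[-0.012,0.12,0,0,0,0]],
])

```text
t: 17.88
tool_pos: [0.4938, -0.2694, 0.0494]
orientation: [2.836, 1.34, -0.004]
force: [-7.5, -16.8, 7.2]
opening: 0.0204
gripper_force: 60.3
```

arm_command([
  [[-0.013,0.12,0,0,0,0],[-0.013,0.12,0,0,0,0],[-0.013,0.12,0,0,0,0],[-0.013,0.12,0,0,0,0]],
])

```text
t: 18.22
tool_pos: [0.4932, -0.2641, 0.0492]
orientation: [2.837, 1.34, -0.003]
force: [-6.3, -13.1, 5.1]
opening: 0.0202
gripper_force: 60.3
```

```bash
python3 -c "
from h import *
bd()"
```

```text
t 18.22 p [ 0.4932 -0.2641  0.0492] yaw_y -39.42 z [-2.0e-04 -4.4e-03 -1.0e+00] F [ -6.29 -13.15   5.05] Tq [-2.59  1.1  -0.3 ] op 0.0202 gf 60.3 q [-0.58  0.12  1.75 -0.    1.27  0.11]
board TCP -0.132 -0.3388 F -7.55 -12.47
```

arm_command([
  [[-0.02,0.12,0,0,0,0],[-0.014,0.12,0,0,0,0],[-0.013,0.12,0,0,0,0],[-0.012,0.12,0,0,0,0]],
])

```text
t: 18.55
tool_pos: [0.4929, -0.2576, 0.0486]
orientation: [2.839, 1.342, -0.001]
force: [-5.1, -9.2, 3.8]
opening: 0.0203
gripper_force: 60.1
```

arm_command([
  [[-0.012,0.12,0,0,0,0],[-0.012,0.12,0,0,0,0],[-0.012,0.12,0,0,0,0],[-0.012,0.12,0,0,0,0]],
])

```text
t: 18.88
tool_pos: [0.4921, -0.2541, 0.049]
orientation: [2.837, 1.341, -0.003]
force: [-7.4, -14.5, 5.5]
opening: 0.0203
gripper_force: 60.3
```

arm_command([
  [[-0.012,0.12,0,0,0,0],[-0.012,0.12,0,0,0,0],[-0.012,0.12,0,0,0,0]],
])

```text
t: 19.13
tool_pos: [0.4917, -0.2498, 0.0487]
orientation: [2.838, 1.342, -0.002]
force: [-6.1, -12.6, 4.5]
opening: 0.0204
gripper_force: 60.2
```

arm_command([
  [[-0.014,0.12,0,0,0,0],[-0.013,0.12,0,0,0,0],[-0.013,0.12,0,0,0,0],[-0.012,0.12,0,0,0,0]],
])

```text
t: 19.47
tool_pos: [0.4912, -0.2455, 0.0489]
orientation: [2.838, 1.341, -0.003]
force: [-7.2, -13.2, 5.2]
opening: 0.0205
gripper_force: 60.3
```

arm_command([
  [[-0.013,0.12,0,0,0,0],[-0.012,0.12,0,0,0,0],[-0.012,0.12,0,0,0,0],[-0.012,0.12,0,0,0,0]],
])

```text
t: 19.8
tool_pos: [0.4907, -0.2404, 0.0487]
orientation: [2.838, 1.342, -0.003]
force: [-6.0, -12.5, 5.6]
opening: 0.0204
gripper_force: 60.3
```

arm_command([
  [[-0.013,0.12,0,0,0,0],[-0.012,0.12,0,0,0,0],[-0.012,0.12,0,0,0,0],[-0.012,0.12,0,0,0,0]],
])

```text
t: 20.13
tool_pos: [0.4902, -0.2353, 0.0486]
orientation: [2.839, 1.342, -0.002]
force: [-6.1, -12.0, 5.0]
opening: 0.0206
gripper_force: 60.2
```

arm_command([
  [[-0.013,0.12,0,0,0,0],[-0.012,0.12,0,0,0,0],[-0.013,0.12,0,0,0,0],[-0.012,0.12,0,0,0,0],[-0.013,0.12,0,0,0,0],[-0.012,0.12,0,0,0,0]],
])

```text
t: 20.63
tool_pos: [0.4895, -0.2292, 0.0491]
orientation: [2.837, 1.341, -0.003]
force: [-2.5, -8.2, 2.6]
opening: 0.0206
gripper_force: 60.2
```

arm_command([
  [[-0.013,0.12,0,0,0,0],[-0.012,0.12,0,0,0,0],[-0.012,0.12,0,0,0,0],[-0.012,0.12,0,0,0,0],[-0.012,0.12,0,0,0,0],[-0.012,0.12,0,0,0,0]],
])

```text
t: 21.13
tool_pos: [0.4887, -0.2209, 0.0486]
orientation: [2.839, 1.342, -0.002]
force: [-5.6, -12.2, 4.6]
opening: 0.0203
gripper_force: 60.2
```

```bash
python3 -c "
from h import *
bd()"
```

```text
t 21.13 p [ 0.4887 -0.2209  0.0486] yaw_y -39.4 z [-6.0e-04 -2.4e-03 -1.0e+00] F [ -5.64 -12.22   4.64] Tq [-2.39  1.06 -0.3 ] op 0.0203 gf 60.2 q [-0.52  0.06  1.81 -0.    1.27  0.17]
board TCP -0.1323 -0.2954 F -6.8 -11.61
```

arm_command([
  [[-0.013,0.12,0,0,0,0],[-0.012,0.12,0,0,0,0],[-0.013,0.12,0,0,0,0],[-0.012,0.12,0,0,0,0],[-0.013,0.12,0,0,0,0],[-0.012,0.12,0,0,0,0]],
])

```text
t: 21.63
tool_pos: [0.488, -0.2147, 0.049]
orientation: [2.837, 1.341, -0.003]
force: [-4.2, -8.4, 2.5]
opening: 0.0202
gripper_force: 60.2
```

arm_command([
  [[-0.013,0.12,0,0,0,0],[-0.012,0.12,0,0,0,0],[-0.012,0.12,0,0,0,0],[-0.012,0.12,0,0,0,0],[-0.012,0.12,0,0,0,0],[-0.012,0.12,0,0,0,0]],
])

```text
t: 22.13
tool_pos: [0.4872, -0.2091, 0.0497]
orientation: [2.835, 1.339, -0.005]
force: [-9.9, -20.3, 9.2]
opening: 0.0202
gripper_force: 60.4
```

arm_command([
  [[-0.013,0.12,0,0,0,0],[-0.012,0.12,0,0,0,0],[-0.013,0.12,0,0,0,0],[-0.012,0.12,0,0,0,0]],
])

```text
t: 22.47
tool_pos: [0.4866, -0.2031, 0.0491]
orientation: [2.837, 1.341, -0.004]
force: [-7.5, -16.7, 7.6]
opening: 0.0203
gripper_force: 60.3
```

arm_command([
  [[-0.04,0.1,0,0,0,0],[-0.025,0.12,0,0,0,0],[-0.013,0.12,0,0,0,0],[-0.012,0.12,0,0,0,0]],
])

```text
t: 22.8
tool_pos: [0.4861, -0.1955, 0.048]
orientation: [-2.84, -1.343, 0.0]
force: [-0.3, -5.2, 0.4]
opening: 0.0201
gripper_force: 60.1
```

arm_command([
  [[-0.012,0.12,0,0,0,0],[-0.012,0.12,0,0,0,0],[-0.012,0.12,0,0,0,0],[-0.012,0.12,0,0,0,0]],
])

```text
t: 23.13
tool_pos: [0.4855, -0.1923, 0.0486]
orientation: [2.838, 1.342, -0.002]
force: [-3.3, -8.4, 1.8]
opening: 0.0204
gripper_force: 60.2
```

arm_command([
  [[-0.005,0.12,0,0,0,0],[-0.012,0.12,0,0,0,0],[-0.012,0.12,0,0,0,0],[-0.012,0.12,0,0,0,0]],
])

```text
t: 23.47
tool_pos: [0.4851, -0.1877, 0.0487]
orientation: [2.838, 1.342, -0.002]
force: [-0.7, -6.4, 1.0]
opening: 0.0202
gripper_force: 60.2
```

arm_command([
  [[-0.013,0.12,0,0,0,0],[-0.013,0.12,0,0,0,0],[-0.013,0.12,0,0,0,0],[-0.013,0.12,0,0,0,0]],
])

```text
t: 23.8
tool_pos: [0.4847, -0.1825, 0.0486]
orientation: [2.839, 1.342, -0.002]
force: [-0.2, -4.8, 1.2]
opening: 0.0207
gripper_force: 60.1
```

arm_command([
  [[0.01,0.1,0,0,0,0],[0.0,0.12,0,0,0,0],[-0.012,0.12,0,0,0,0]],
])

```text
t: 24.05
tool_pos: [0.4843, -0.1798, 0.0487]
orientation: [2.838, 1.342, -0.004]
force: [-7.5, -14.1, 6.6]
opening: 0.0201
gripper_force: 60.3
```

arm_command([
  [[-0.013,0.12,0,0,0,0],[-0.013,0.12,0,0,0,0],[-0.013,0.12,0,0,0,0]],
])

```text
t: 24.3
tool_pos: [0.4839, -0.1774, 0.0492]
orientation: [2.837, 1.34, -0.005]
force: [-9.4, -17.4, 8.1]
opening: 0.0205
gripper_force: 60.4
```

```bash
python3 -c "
from h import *
bd()"
```

```text
t 24.3 p [ 0.4839 -0.1774  0.0492] yaw_y -39.42 z [-8.0e-04 -5.1e-03 -1.0e+00] F [ -9.37 -17.41   8.13] Tq [-3.75  1.64 -0.37] op 0.0205 gf 60.4 q [-0.45  0.01  1.87 -0.01  1.27  0.24]
board TCP -0.1328 -0.2516 F -11.02 -16.41
```

arm_command([
  [[-0.025,0.1,0,0,0,0],[-0.02,0.12,0,0,0,0],[-0.013,0.12,0,0,0,0]],
])

```text
t: 24.55
tool_pos: [0.4834, -0.1717, 0.0483]
orientation: [2.839, 1.342, -0.002]
force: [-4.3, -10.6, 3.8]
opening: 0.0203
gripper_force: 60.2
```

arm_command([
  [[-0.012,0.12,0,0,0,0],[-0.013,0.12,0,0,0,0],[-0.013,0.12,0,0,0,0]],
])

```text
t: 24.8
tool_pos: [0.4834, -0.1688, 0.0487]
orientation: [2.838, 1.341, -0.002]
force: [-1.0, -3.6, 0.3]
opening: 0.0203
gripper_force: 60.1
```

arm_command([
  [[-0.012,0.12,0,0,0,0],[-0.012,0.12,0,0,0,0],[-0.013,0.12,0,0,0,0]],
])

```text
t: 25.05
tool_pos: [0.4826, -0.1656, 0.0487]
orientation: [2.838, 1.341, -0.003]
force: [-7.6, -15.7, 6.2]
opening: 0.0202
gripper_force: 60.3
```

arm_command([
  [[-0.018,0.12,0,0,0,0],[-0.013,0.12,0,0,0,0],[-0.013,0.12,0,0,0,0],[-0.013,0.12,0,0,0,0]],
])

```text
t: 25.38
tool_pos: [0.4821, -0.1596, 0.0482]
orientation: [2.839, 1.343, -0.002]
force: [-5.0, -9.9, 4.7]
opening: 0.0209
gripper_force: 60.2
```

arm_command([
  [[-0.012,0.12,0,0,0,0],[-0.013,0.12,0,0,0,0],[-0.012,0.12,0,0,0,0],[-0.012,0.12,0,0,0,0]],
])

```text
t: 25.72
tool_pos: [0.4816, -0.1547, 0.0482]
orientation: [2.84, 1.343, -0.002]
force: [-4.8, -10.8, 5.1]
opening: 0.0202
gripper_force: 60.2
```

arm_command([
  [[-0.012,0.12,0,0,0,0],[-0.012,0.12,0,0,0,0],[-0.013,0.12,0,0,0,0]],
])

```text
t: 25.97
tool_pos: [0.4815, -0.1521, 0.0487]
orientation: [2.838, 1.341, -0.002]
force: [-0.9, -4.7, -0.1]
opening: 0.0201
gripper_force: 60.1
```

arm_command([
  [[-0.007,0.12,0,0,0,0],[-0.012,0.12,0,0,0,0],[-0.012,0.12,0,0,0,0],[-0.012,0.12,0,0,0,0]],
])

```text
t: 26.3
tool_pos: [0.4806, -0.1481, 0.0488]
orientation: [2.837, 1.341, -0.004]
force: [-7.8, -16.4, 7.6]
opening: 0.0203
gripper_force: 60.4
```

arm_command([
  [[-0.012,0.12,0,0,0,0],[-0.013,0.12,0,0,0,0],[-0.012,0.12,0,0,0,0],[-0.012,0.12,0,0,0,0]],
])

```text
t: 26.63
tool_pos: [0.4801, -0.1427, 0.0485]
orientation: [2.838, 1.342, -0.004]
force: [-7.9, -13.5, 6.8]
opening: 0.0204
gripper_force: 60.3
```

```bash
python3 -c "
from h import *
bd()"
```

```text
t 26.63 p [ 0.4801 -0.1427  0.0485] yaw_y -39.39 z [-0.0011 -0.0031 -1.    ] F [ -7.89 -13.48   6.8 ] Tq [-2.97  1.33 -0.38] op 0.0204 gf 60.3 q [-0.39 -0.03  1.91 -0.    1.27  0.3 ]
board TCP -0.1332 -0.2167 F -9.17 -12.64
```

arm_command([
  [[-0.02,0.12,0,0,0,0],[-0.016,0.12,0,0,0,0],[-0.013,0.12,0,0,0,0],[-0.013,0.12,0,0,0,0]],
])

```text
t: 26.97
tool_pos: [0.4796, -0.1366, 0.0481]
orientation: [2.84, 1.343, -0.002]
force: [-4.0, -10.2, 4.8]
opening: 0.0203
gripper_force: 60.2
```

arm_command([
  [[-0.012,0.12,0,0,0,0],[-0.013,0.12,0,0,0,0],[-0.012,0.12,0,0,0,0],[-0.012,0.12,0,0,0,0]],
])

```text
t: 27.3
tool_pos: [0.4792, -0.1316, 0.0481]
orientation: [2.84, 1.343, -0.002]
force: [-4.1, -9.4, 3.3]
opening: 0.0203
gripper_force: 60.2
```

arm_command([
  [[-0.012,0.12,0,0,0,0],[-0.013,0.12,0,0,0,0],[-0.012,0.12,0,0,0,0],[-0.012,0.12,0,0,0,0]],
])

```text
t: 27.63
tool_pos: [0.4789, -0.1282, 0.0488]
orientation: [2.838, 1.341, -0.002]
force: [-0.5, -4.0, 0.7]
opening: 0.0206
gripper_force: 60.1
```

arm_command([
  [[-0.007,0.12,0,0,0,0],[-0.012,0.12,0,0,0,0],[-0.012,0.12,0,0,0,0],[-0.012,0.12,0,0,0,0]],
])

```text
t: 27.97
tool_pos: [0.478, -0.124, 0.0487]
orientation: [2.837, 1.341, -0.005]
force: [-8.4, -17.6, 9.3]
opening: 0.0203
gripper_force: 60.4
```

arm_command([
  [[-0.013,0.12,0,0,0,0],[-0.013,0.12,0,0,0,0],[-0.013,0.12,0,0,0,0],[-0.012,0.12,0,0,0,0]],
])

```text
t: 28.3
tool_pos: [0.4776, -0.1175, 0.0481]
orientation: [2.84, 1.343, -0.002]
force: [-5.7, -10.7, 4.7]
opening: 0.0202
gripper_force: 60.2
```

arm_command([
  [[-0.014,0.12,0,0,0,0],[-0.013,0.12,0,0,0,0],[-0.013,0.12,0,0,0,0],[-0.012,0.12,0,0,0,0]],
])

```text
t: 28.63
tool_pos: [0.4771, -0.1126, 0.0481]
orientation: [2.84, 1.343, -0.002]
force: [-4.7, -10.0, 3.7]
opening: 0.0206
gripper_force: 60.2
```

arm_command([
  [[-0.012,0.12,0,0,0,0],[-0.012,0.12,0,0,0,0],[-0.013,0.12,0,0,0,0],[-0.012,0.12,0,0,0,0]],
])

```text
t: 28.97
tool_pos: [0.4766, -0.1077, 0.0481]
orientation: [2.84, 1.343, -0.002]
force: [-4.7, -11.4, 4.1]
opening: 0.0203
gripper_force: 60.2
```

arm_command([
  [[-0.014,0.12,0,0,0,0],[-0.013,0.12,0,0,0,0],[-0.013,0.12,0,0,0,0]],
])

```text
t: 29.22
tool_pos: [0.4764, -0.1052, 0.0485]
orientation: [2.838, 1.342, -0.003]
force: [-1.9, -3.0, 1.0]
opening: 0.0204
gripper_force: 60.1
```

```bash
python3 -c "
from h import *
bd()"
```

```text
t 29.22 p [ 0.4764 -0.1052  0.0485] yaw_y -39.4 z [-7.0e-04 -2.6e-03 -1.0e+00] F [-1.89 -3.02  1.03] Tq [-0.89  0.24 -0.14] op 0.0204 gf 60.1 q [-0.32 -0.07  1.94 -0.    1.27  0.37]
board TCP -0.1332 -0.179 F -2.17 -2.82
```

arm_command([
  [[-0.006,0.1,0,0,0,0],[-0.01,0.1,0,0,0,0],[-0.01,0.1,0,0,0,0],[-0.01,0.1,0,0,0,0]],
])

```text
t: 29.55
tool_pos: [0.4756, -0.1014, 0.0484]
orientation: [2.838, 1.342, -0.004]
force: [-7.6, -14.6, 7.5]
opening: 0.0205
gripper_force: 60.3
```

arm_command([
  [[-0.009,0.08,0,0,0,0],[-0.009,0.08,0,0,0,0],[-0.009,0.08,0,0,0,0]],
])

```text
t: 29.8
tool_pos: [0.4754, -0.0991, 0.0484]
orientation: [2.838, 1.342, -0.004]
force: [-6.7, -15.0, 7.2]
opening: 0.0204
gripper_force: 60.3
```

arm_command([
  [[-0.01,0.06,0,0,0,0],[-0.008,0.06,0,0,0,0]],
])

```text
t: 29.97
tool_pos: [0.4757, -0.0962, 0.0481]
orientation: [-2.84, -1.343, 0.001]
force: [-3.0, -7.4, 1.9]
opening: 0.0207
gripper_force: 60.1
```

arm_command([
  [[-0.008,0.06,0,0,0,0],[-0.008,0.06,0,0,0,0]],
])

```text
t: 30.13
tool_pos: [0.4752, -0.0956, 0.0481]
orientation: [2.839, 1.343, -0.003]
force: [-4.9, -10.5, 3.7]
opening: 0.0203
gripper_force: 60.2
```

arm_command([
  [[-0.008,0.06,0,0,0,0],[-0.008,0.06,0,0,0,0]],
])

```text
t: 30.3
tool_pos: [0.4749, -0.0951, 0.0483]
orientation: [2.839, 1.342, -0.004]
force: [-5.8, -12.7, 5.4]
opening: 0.0201
gripper_force: 60.3
```

arm_command([
  [[-0.01,0.05,0,0,0,0],[-0.01,0.05,0,0,0,0]],
])

```text
t: 30.47
tool_pos: [0.4751, -0.0927, 0.048]
orientation: [-2.84, -1.343, 0.001]
force: [-1.9, -4.4, 0.3]
opening: 0.0201
gripper_force: 60.1
```

```bash
python3 - <<'E'
from h import *
bd()
im=eyes.read_camera("top");c=im[150:240,265:425]
cv2.imwrite("pics/t5.png",cv2.resize(c,None,fx=5,fy=5,interpolation=cv2.INTER_CUBIC))
E
```

```text
t 30.47 p [ 0.4751 -0.0927  0.048 ] yaw_y -39.39 z [-6.e-04  1.e-04 -1.e+00] F [-1.93 -4.44  0.28] Tq [-1.01  0.25 -0.22] op 0.0201 gf 60.1 q [-0.3  -0.08  1.95 -0.    1.27  0.39]
board TCP -0.1333 -0.1664 F -2.35 -4.24
```

View pics/t5.png

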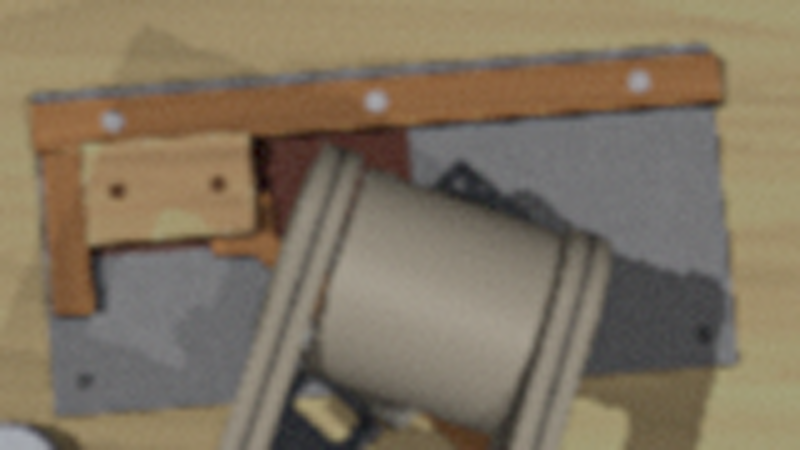

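The block is nearly home: its left edge is at about column 86 against the stop face, and its upper edge lies along the fence. I keep pushing gently until contact shows.

arm_command([
  [[-0.002,0.06,0,0,0,0],[-0.006,0.06,0,0,0,0]],
])

```text
t: 30.68
tool_pos: [0.475, -0.0916, 0.048]
orientation: [-2.84, -1.343, 0.001]
force: [-2.3, -7.1, 3.3]
opening: 0.0205
gripper_force: 60.2
```

arm_command([
  [[-0.006,0.06,0,0,0,0],[-0.006,0.06,0,0,0,0]],
])

```text
t: 30.85
tool_pos: [0.4747, -0.0911, 0.0482]
orientation: [2.839, 1.343, -0.002]
force: [-4.8, -10.2, 3.2]
opening: 0.0204
gripper_force: 60.2
```

```bash
python3 - <<'E'
from h import *
bd()
m=eyes.camera_model("top")
for u,v in((118,190),(219,184)):
    p=at("top",(265+(u+.5)/5-.5,150+(v+.5)/5-.5),.063,m)[:2]-C;print(p@X,p@Y)
E
```

```text
t 30.85 p [ 0.4747 -0.0911  0.0482] yaw_y -39.38 z [-0.001  -0.0015 -1.    ] F [ -4.76 -10.24   3.21] Tq [-2.05  0.91 -0.27] op 0.0204 gf 60.2 q [-0.29 -0.08  1.95 -0.    1.27  0.39]
board TCP -0.1335 -0.1649 F -5.73 -9.72
-0.030495757298606783 -0.017349786327551155
-0.031064617489690253 -0.07759412034683313
```

arm_command([
  [[-0.008,0.06,0,0,0,0],[-0.008,0.06,0,0,0,0]],
])

```text
t: 31.02
tool_pos: [0.4745, -0.0906, 0.0484]
orientation: [2.838, 1.342, -0.003]
force: [-6.0, -12.8, 6.0]
opening: 0.0202
gripper_force: 60.3
```

arm_command([
  [[-0.012,0.06,0,0,0,0],[-0.012,0.06,0,0,0,0]],
])

```text
t: 31.18
tool_pos: [0.4743, -0.0902, 0.0486]
orientation: [2.838, 1.341, -0.004]
force: [-6.8, -16.8, 7.1]
opening: 0.0204
gripper_force: 60.4
```

arm_command([
  [[-0.03,0.03,0,0,0,0],[-0.03,0.03,0,0,0,0]],
])

```text
t: 31.35
tool_pos: [0.4739, -0.0898, 0.0488]
orientation: [2.837, 1.341, -0.004]
force: [-6.0, -16.3, 6.8]
opening: 0.02
gripper_force: 60.5
```

arm_command([
  [[0,0,0,0,0,0],[0,0,0,0,0,0]],
])

```text
t: 31.52
tool_pos: [0.474, -0.0899, 0.0489]
orientation: [2.837, 1.341, -0.003]
force: [-5.4, -15.5, 5.9]
opening: 0.0203
gripper_force: 60.5
```

arm_command([
  [[-0.03,0.02,0,0,0,0],[-0.03,0.02,0,0,0,0],[0,0,0,0,0,0]],
])

```text
t: 31.77
tool_pos: [0.4736, -0.0896, 0.0489]
orientation: [2.837, 1.34, -0.003]
force: [-5.8, -15.9, 5.7]
opening: 0.0199
gripper_force: 60.6
```

```bash
python3 - <<'E'
from h import *
bd()
im=eyes.read_camera("top");c=im[170:205,270:335]
cv2.imwrite("pics/t6.png",cv2.resize(c,None,fx=12,fy=12,interpolation=cv2.INTER_CUBIC))
E
```

```text
t 31.77 p [ 0.4736 -0.0896  0.0489] yaw_y -39.42 z [ 0.     -0.0044 -1.    ] F [ -5.76 -15.92   5.69] Tq [-3.18  0.9  -0.41] op 0.0199 gf 60.6 q [-0.29 -0.08  1.96 -0.    1.27  0.4 ]
board TCP -0.1345 -0.1632 F -7.28 -15.29
```

View pics/t6.png

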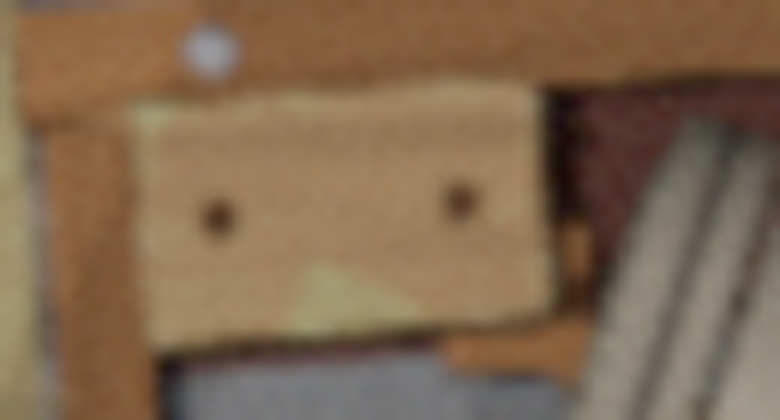

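```bash
python3 - <<'E'
from h import *
m=eyes.camera_model("top")
g=lambda u,v,z:at("top",(270+(u+.5)/12-.5,170+(v+.5)/12-.5),z,m)[:2]
Cc=(g(218,217,.063)+g(460,203,.063))/2
for a,b in((135,125),(155,345)): pass
s1,s2=g(133,128,.042),g(158,405,.042)
print("hole centre",(Cc-C)@X,(Cc-C)@Y,"stop",(s1-C)@X,(s1-C)@Y,(s2-C)@X,(s2-C)@Y)
for u,v in((130,110),(152,350),(540,82),(552,318)): p=g(u,v,.063)-C;print("blk",(p@X).round(4),(p@Y).round(4))
E
```

```text
hole centre -0.030800147375322117 -0.04595349521542758 stop -0.004071286716481423 0.005109646686999983 -0.07441776790608932 0.003240967340342241
blk -0.0023 0.0042
blk -0.0624 0.0025
blk -0.0023 -0.0979
blk -0.0613 -0.0968
```

arm_command([
  [[-0.01,0.04,0,0,0,0],[-0.01,0.04,0,0,0,0],[0,0,0,0,0,0]],
])

```text
t: 32.07
tool_pos: [0.4734, -0.0891, 0.0491]
orientation: [2.836, 1.34, -0.003]
force: [-6.2, -17.0, 6.9]
opening: 0.0205
gripper_force: 60.7
```

arm_command([
  [[-0.03,0.04,0,0,0,0],[-0.02,0.03,0,0,0,0],[0,0,0,0,0,0],[0,0,0,0,0,0]],
])

```text
t: 32.4
tool_pos: [0.4731, -0.0887, 0.0492]
orientation: [2.836, 1.34, -0.003]
force: [-6.4, -18.7, 6.5]
opening: 0.0206
gripper_force: 60.8
```

```bash
python3 -c "
from h import *
bd()"
```

```text
t 32.4 p [ 0.4731 -0.0887  0.0492] yaw_y -39.44 z [ 4.0e-04 -5.5e-03 -1.0e+00] F [ -6.43 -18.71   6.5 ] Tq [-3.73  1.02 -0.5 ] op 0.0206 gf 60.8 q [-0.29 -0.09  1.96 -0.01  1.27  0.4 ]
board TCP -0.1349 -0.1623 F -8.23 -17.99
```

arm_command([
  [[0.02,-0.12,0,0,0,0],[0.03,-0.15,0,0,0,0],[0,0,0,0,0,0]],
])

```text
t: 32.65
tool_pos: [0.4736, -0.0898, 0.0487]
orientation: [2.838, 1.341, -0.001]
force: [-3.0, -11.2, 4.5]
opening: 0.0202
gripper_force: 60.5
```

```bash
python3 -c "
from h import *
bd()"
```

```text
t 32.65 p [ 0.4736 -0.0898  0.0487] yaw_y -39.42 z [ 5.0e-04 -2.5e-03 -1.0e+00] F [ -2.95 -11.2    4.52] Tq [-2.38  0.57 -0.37] op 0.0202 gf 60.5 q [-0.29 -0.08  1.96 -0.    1.27  0.4 ]
board TCP -0.1345 -0.1635 F -4.03 -10.86
```

arm_command([
  [[0.04,-0.1,0,0,0,0],[0.03,-0.1,0,0,0,0],[0,0,0,0,0,0]],
])

```text
t: 32.9
tool_pos: [0.4742, -0.0908, 0.0483]
orientation: [2.84, 1.342, -0.0]
force: [-1.8, -7.8, 2.7]
opening: 0.0205
gripper_force: 60.3
```

```bash
python3 -c "
from h import *
bd()"
```

```text
t 32.9 p [ 0.4742 -0.0908  0.0483] yaw_y -39.4 z [ 1.e-04 -9.e-04 -1.e+00] F [-1.84 -7.81  2.71] Tq [-1.6   0.37 -0.36] op 0.0205 gf 60.3 q [-0.29 -0.08  1.95 -0.    1.27  0.39]
board TCP -0.134 -0.1645 F -2.59 -7.59
```

arm_command([
  [[0.04,-0.06,0,0,0,0],[0.03,-0.07,0,0,0,0],[0.02,-0.05,0,0,0,0],[0,0,0,0,0,0]],
])

```text
t: 33.23
tool_pos: [0.4749, -0.0918, 0.048]
orientation: [-2.84, -1.343, 0.0]
force: [-0.5, -4.1, -0.3]
opening: 0.0204
gripper_force: 60.1
```

```bash
python3 -c "
from h import *
bd()"
```

```text
t 33.23 p [ 0.4749 -0.0918  0.048 ] yaw_y -39.39 z [-3.e-04  3.e-04 -1.e+00] F [-0.52 -4.06 -0.28] Tq [-1.    0.17 -0.22] op 0.0204 gf 60.1 q [-0.3  -0.08  1.95  0.    1.27  0.39]
board TCP -0.1334 -0.1656 F -0.91 -3.99
```

arm_command([
  [[0.005,-0.08,0,0,0,0],[0,-0.1,0,0,0,0],[-0.03,-0.12,0,0,0,0],[-0.1,-0.15,0,0,0,0],[-0.25,-0.3,0,0,0,0],[-0.5,-0.6,0,0,0,0],[-0.7,-0.85,0,0,0,0],[-0.5,-0.6,0,0,0,0],[-0.2,-0.2,1,0,0,0],[0,0,2,0,0,0],[0,0,2.5,0,0,0],[0,0,2,0,0,0]],
])

```text
t: 34.23
tool_pos: [0.4521, -0.1225, 0.1253]
orientation: [2.84, 1.341, 0.001]
force: [0.2, -0.7, -1.1]
opening: 0.0207
gripper_force: 60.0
```

```bash
python3 - <<'E'
from h import *
bd()
m=eyes.camera_model("top");im=eyes.read_camera("top");c=im[170:205,270:335]
cv2.imwrite("pics/t7.png",cv2.resize(c,None,fx=12,fy=12,interpolation=cv2.INTER_CUBIC))
d=cv2.absdiff(im,im*0) if 0 else None
a=cv2.imread("pics/t6.png");b=cv2.imread("pics/t7.png")
# shift of block hole patch
for (x,y) in((218,217),(460,203)):
    t=a[y-25:y+25,x-25:x+25];r=cv2.matchTemplate(b[y-60:y+60,x-60:x+60],t,cv2.TM_CCOEFF_NORMED);_,v,_,l=cv2.minMaxLoc(r);print(v,l[0]-35,l[1]-35)
E
```

```text
t 34.23 p [ 0.4521 -0.1225  0.1253] yaw_y -39.45 z [ 8.e-04 -2.e-04 -1.e+00] F [ 0.24 -0.68 -1.09] Tq [-0.07  0.09  0.03] op 0.0207 gf 60.0 q [-0.37 -0.2   1.92  0.    1.43  0.31]
board TCP -0.1591 -0.1939 F 0.17 -0.7
0.9910719394683838 1 1
0.9937344193458557 0 0
```

arm_command([
  [[0.1,1,0,0,0,-2],[0.1,2,0,0,0,-4],[0.1,3,0,0,0,-5],[0.2,3.5,0,0,0,-5],[0.2,3.5,0,0,0,-5],[0.2,3.5,0,0,0,-5],[0.2,3.5,0,0,0,-5],[0.2,3.5,0,0,0,-5],[0.2,3.5,0,0,0,-5],[0.2,3.5,0,0,0,-4],[0.2,3.5,0,0,0,0],[0.2,3.5,0,0,0,0]],
])

```text
t: 35.28
tool_pos: [0.4731, 0.2545, 0.1235]
orientation: [-3.138, -0.152, -0.001]
force: [-0.4, -0.5, -1.4]
opening: 0.0208
gripper_force: 60.0
```

arm_command([
  [[0.1,3.5,0,0,0,0],[0.1,3,0,0,0,0],[0,2,0,0,0,0],[0,1,-1,0,0,0],[0,0,-2,0,0,0],[0,0,-2,0,0,0],[0,0,-1.5,0,0,0],[0,0,-1,0,0,0],[0,0,-0.5,0,0,0],[0,0,0,0,0,0],[0,0,0,0,0,0]],
])

```text
t: 36.2
tool_pos: [0.4757, 0.3477, 0.0436]
orientation: [-3.138, -0.153, -0.001]
force: [0.7, 0.4, -1.8]
opening: 0.02
gripper_force: 60.0
```

```bash
python3 -c "
from h import *
bd()"
```

```text
t 36.2 p [0.4757 0.3477 0.0436] yaw_y -84.43 z [ 4.e-04  2.e-04 -1.e+00] F [ 0.67  0.41 -1.78] Tq [-0.05  0.17 -0.01] op 0.02 gf 60.0 q [ 0.54  0.21  1.66 -0.    1.27  2.02]
board TCP -0.0897 0.2718 F 0.7 0.34
```

arm_command([
  [[0,0,-0.4,0,0,0],[0,0,-0.4,0,0,0],[0,0,-0.3,0,0,0],[0,0,-0.2,0,0,0],[0,0,-0.1,0,0,0],[0,0,-0.1,0,0,0],[0,0,-0.1,0,0,0],[0,0,0,0,0,0]],
])

```text
t: 36.87
tool_pos: [0.4753, 0.3481, 0.0272]
orientation: [-3.138, -0.154, -0.0]
force: [0.5, 0.7, -2.1]
opening: 0.0205
gripper_force: 60.0
```

```bash
python3 - <<'E'
from h import *
bd()
cv2.imwrite("pics/w8.png",eyes.read_camera("wrist"))
E
```

```text
t 36.87 p [0.4753 0.3481 0.0272] yaw_y -84.39 z [ 2.e-04  1.e-04 -1.e+00] F [ 0.45  0.72 -2.06] Tq [-0.04  0.15  0.03] op 0.0205 gf 60.0 q [ 0.55  0.23  1.67 -0.    1.24  2.02]
board TCP -0.09 0.2721 F 0.52 0.67
```

arm_command([
  [[0,0,-0.05,0,0,0],[0,0,-0.05,0,0,0],[0,0,-0.05,0,0,0],[0,0,0,0,0,0]],
])

```text
t: 37.25
tool_pos: [0.4754, 0.3485, 0.0269]
orientation: [-3.137, -0.154, -0.001]
force: [-4.6, -1.1, 7.2]
opening: 0.0204
gripper_force: 60.0
```

arm_command([
  [[0,0,-0.05,0,0,0],[0,0,-0.05,0,0,0],[0,0,-0.05,0,0,0],[0,0,0,0,0,0]],
])

```text
t: 37.58
tool_pos: [0.4755, 0.3487, 0.0268]
orientation: [-3.137, -0.154, -0.001]
force: [-8.9, -3.0, 18.5]
opening: 0.0205
gripper_force: 60.0
```

arm_command([
  [[0,0,0.15,0,0,0],[0,0,0.08,0,0,0],[0,0,0,0,0,0]],
])

```text
t: 37.83
tool_pos: [0.4757, 0.3483, 0.027]
orientation: [-3.137, -0.153, -0.001]
force: [-1.6, 0.6, 5.1]
opening: 0.0204
gripper_force: 60.0
```

arm_command([
  [[0,0,0,0,0,0],[0,0,0,0,0,0],[0,0,0,0,0,0],[0,0,0,0,0,0],[0,0,0,0,0,0],[0,0,0,0,0,0],[0,0,0,0,0,0],[0,0,0,0,0,0],[0,0,0,0,0,0],[0,0,0,0,0,0],[0,0,0,0,0,0],[0,0,0,0,0,0]],
], gripper=1)

```text
t: 38.83
tool_pos: [0.4753, 0.348, 0.0264]
orientation: [-3.138, -0.154, -0.0]
force: [-0.1, -0.1, -0.1]
opening: 0.0922
gripper_force: 0.0
```

arm_command([
  [[0,0,1,0,0,0],[0,0,1.5,0,0,0],[0,0,2,0,0,0],[0,0,2,0,0,0],[0,0,2,0,0,0],[0,0,2,0,0,0],[0,0,1,0,0,0],[0,0,0,0,0,0]],
])

```text
t: 39.5
tool_pos: [0.4771, 0.3491, 0.1453]
orientation: [-3.135, -0.153, -0.008]
force: [-0.5, 0.9, 1.1]
opening: 0.0928
gripper_force: 0.0
```

```bash
python3 - <<'E'
from h import *
st()
w=eyes.read_camera("wrist");t=eyes.read_camera("top");s=eyes.read_camera("side")
o=np.zeros((560,800,3),np.uint8);o[:320,:512]=cv2.resize(w,(512,320),interpolation=cv2.INTER_AREA)
o[:300,520:800]=cv2.resize(t[160:235,265:335],(280,300),interpolation=cv2.INTER_CUBIC)
o[325:560,:400]=cv2.resize(s[130:265,190:420],(400,235),interpolation=cv2.INTER_CUBIC)
o[325:560,405:645]=cv2.resize(t[165:262,165:264],(240,235),interpolation=cv2.INTER_CUBIC)
cv2.imwrite("pics/f.png",o)
E
```

```text
t 39.5 p [0.4771 0.3491 0.1453] yaw_y -84.4 z [ 0.005  0.003 -1.   ] F [-0.53  0.86  1.08] Tq [ 0.02  0.2  -0.03] op 0.0928 gf 0.0 q [0.54 0.12 1.57 0.   1.45 2.02]
```

View pics/f.png

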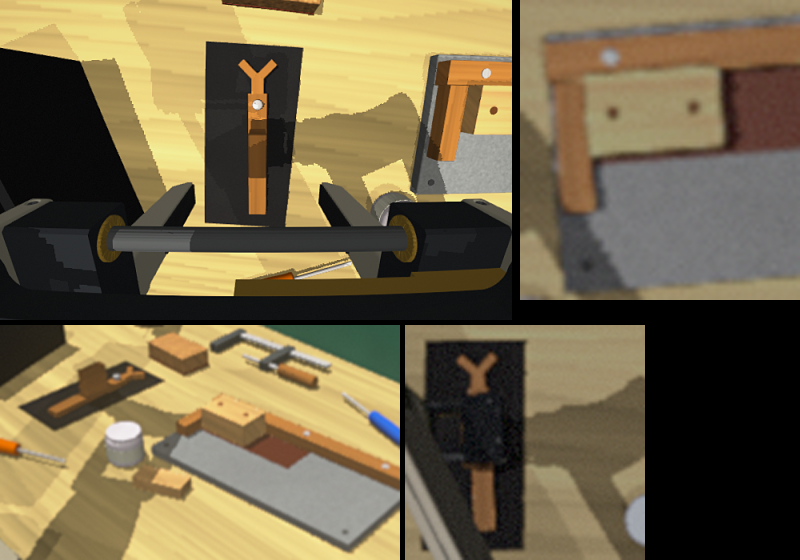

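The final views show the stick flat on its mat with the notch at (257,72), the block seated in the corner of fence and stop, and the bystanders where they were. The gripper is clear, so I hand the job in.

```bash
python3 -c "
from h import *
print(ticket.close_job())"
```

```text
the job is handed in; nothing more can be done
None
```

I handed the job in; no verdict came back. In the last pictures the block sits flush in the corner of fence and stop and the stick lies flat on its mat. By my force readings the feed stuck and slipped: the fence force was mostly 5 to 10 N, but it ranged from below 1 N to about 14 N.

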